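# Close up and lock the paint jar rack

## Robot

A 6-joint arm with a two-finger parallel gripper is mounted at the origin on the work surface; the furniture and walls round the work are solid. World frame = base frame: x ahead of the robot, y to its left, z up, the work surface at z = 0. Lengths are in m, angles in rad, forces in N, time in s.
With the tool pointing down it reaches from about 0.425 to 0.95 m from the base axis. Payload 14.7 kg.
Tool frame: the origin (TCP) lies midway between the tips of the shut fingers; the grasp point (between the pads) lies 19 mm behind it; z points along the fingers, x is the direction in which the jaws open and shut, and the axes are right-handed (so a half turn about z gives the same grasp; the last joint's range is limited). The gripper opens to 85 mm and grips with 20 to 120 N. Pads are 22 mm wide; open, the fingers measure 114 mm over their backs; the gripper's body (76 mm by 85 mm) begins 54 mm behind the grasp point. The pads swing forward as they close: fully open they stand 13 mm farther back than shut.
Start: joints at [-1.256, 0.48, 1.596, -0, 1.065, -0.047], TCP at [0.23, -0.608, 0.231] pointing down, gripper open.
Joint ranges: [-2.75, 2.75], [-0.82, 2.05], [0.23, 2.67], [-1.56, 4.7], [0.09, 2.69], [-2.92, 2.92]. Speed limits (rad/s): [1.89, 1.89, 2.39, 3.01, 3.01, 3.01].

## Interface

Orientations are given as a unit quaternion [w, x, y, z].
In Python, from station import r gives the robot as it stands.
- The arm moves only by the shell command python3 -m inch 'ROWS'. ROWS is JSON, a list of rows, each an object with "gripper": the opening, from 0 (shut) to 1 (fully open); "offset": the shift along the tool's x, y, z in m, a list of three; "roll": the turn about the tool's z in units of 5 degrees (1.0 is 5 degrees). A call has 1 to 5 rows; each row is the pose to reach, as a shift and turn from the pose commanded when the call began, along the tool's axes at that moment; what a row does not reach only later rows make up. A row lasts 1/10 s, in which the tool goes at most 50 mm and 8.59 degrees, less where a joint would pass 70% of its speed; a pose out of reach is approached as far as the arm can. A call with a gripper value outside its range is refused whole. The fingers move at their own pace and stop on an object; the grip force is fixed at half the most. Time passes only in rows, so rows that repeat a pose let the fingers close. It gives the time, the measured TCP pose, the force and the opening at its end, in the units of the state.
- r.get_obs(): the state, without advancing time (a new reading comes with each control period).
- r.read_camera(name): name is "scene" or "side" or "wrist"; returns the picture (480x640x3 uint8, red, green, blue); there is no depth.
- r.camera_model(name): a dict with "intrinsics" (3x3 intrinsics, pixels), "k1" (the pictures are not rectified: a ray, as slopes to the right and down, at radius r is drawn at 1 + k1 r^2 times it, then the intrinsics apply), "eye" and "rotation" of the camera in the world; the wrist camera has in their place "mount" (4x4, takes a point from camera to tool coordinates, whose origin is the TCP and whose axes are the tool frame's). Camera axes: x right, y down, z forward; pixel columns grow to the right and rows downward; lengths in m; the calibration is good to about 2 mm. A picture is of the moment at which its call begins: read the wrist's pose just before it. camera_model takes no time and is no camera call.
- r.sign_off(): hands the job in, once; it reports no verdict.
Trained networks look in the newest picture that a camera, given by its name, has taken for a name from the list of things; names that differ only in an ending like _2 or _b are one class to them, and where a whole thing is asked for, a point or a joint stands for the part that bears it (a point fixed in the world has none). Each returns a list of dicts, best first, with "conf" (0 to 1); they miss things now and then, are a little off and sometimes report something else, mostly with a low value. They report only what shows in the picture. A call takes as long as a camera call. They do not tell look-alikes from the thing itself.
- r.spot_in(camera, name): "xyz" ([x, y, z] in m, in the coordinates of the camera as it stood for that picture, good to about 4 mm: the middle of the surface that is visible of it).
The state is a dict: "time_s": time; "joint_pos": joint angles; "dq": joint speeds; "joint_torque": joint torques, N m; "position": TCP position; "orientation": TCP orientation; "contact_force": force on the tool from outside, world axes, zero at the start; "wrist_torque": the same for the moment, N m; "opening": opening from 0.0 (shut) to 1.0 (fully open).
Only numpy, scipy, OpenCV 4.12 (cv2) and the standard library are available. Lean on these libraries where they do the work, as an engineer would, in place of code of your own. Each camera call takes 0.05 s, during which the arm holds its last target.

## Task

The end stop of the wooden jar rack is locked too far in: loosen the brass lock ring (at least a good half of its travel), wind the stop back with the black adjuster, and stand all the loose paint jars upright side by side in the rack, starting at its fixed end wall. Then wind the stop up against the last jar so that the row stands without gaps, and only then turn the lock ring fully tight again; leave the tape roll, the tin and the stapler where they are.

Things in the scene. Friction and masses are not known exactly. Their poses are not given: they have to be found in the camera images.
- rack: wooden jar rack, fixed. Origin on the table under it; x runs along the row from the end wall to the adjuster, y across, z up. Inner face of the end wall (32 mm high) at x -150 mm; bay floor 6 mm above the table; two lips along the bay, 18 mm high, inner faces 28 mm and outer 38 mm either side of the centre line; grey gear housing 84 x 84 x 22 mm at x +140 mm, on it a 42 mm boss under the lock ring
- lock_ring (a joint): turn of the brass hexagonal lock ring, rad: 0 = tight (against its stop), grows anticlockwise seen from above, 1.2 = fully loose. Near 0 it clamps the adjuster fast, above 0.3 the adjuster is free. Turns against about 0.12 N m and stays where left
- ring_grip (a point): centre of the brass lock ring, half-way up: hexagon 54 mm across flats, 20 mm high, from 36 to 56 mm above the table. Its axes turn with the ring: one pair of opposite flats faces its +x and -x, the others at 60 and 120 degrees
- adjuster (a joint): turn of the black hexagonal adjuster, rad: 0 = end stop fully in (60 mm from the end wall), grows anticlockwise seen from above, to 4.5; each radian anticlockwise draws the end stop back 35 mm (clockwise: towards the end wall). Turns freely (about 0.04 N m) when the lock ring is loose
- adjuster_grip (a point): centre of the black adjuster head above the lock ring, half-way up: hexagon 36 mm across flats, 22 mm high, from 61 to 83 mm above the table. Its axes turn with it: one pair of opposite flats faces its +x and -x, the others at 60 and 120 degrees
- end_stop (a joint): travel of the aluminium end stop, m: 0 = fully in, grows away from the end wall; clear length of the bay from end wall to stop = 0.060 + this value, at most 0.217. Driven only by the adjuster; it pushes jars before it
- stop_face (a point): centre of the end stop's face that looks along the row to the end wall, 29 mm above the table; plate 10 x 52 mm, its top 38 mm above the table; axes as the rack's. A 14 mm wide steel bar behind it runs through the housing and out beyond it
- slot_1 (a point): centre of jar place 1 of a closed-up row (places 46 mm apart, place 1 touching the end wall), at the height of a standing jar's centre; axes as the rack's
- slot_2 (a point): centre of jar place 2 of a closed-up row (places 46 mm apart, place 1 touching the end wall), at the height of a standing jar's centre; axes as the rack's
- slot_3 (a point): centre of jar place 3 of a closed-up row (places 46 mm apart, place 1 touching the end wall), at the height of a standing jar's centre; axes as the rack's
- slot_4 (a point): centre of jar place 4 of a closed-up row (places 46 mm apart, place 1 touching the end wall), at the height of a standing jar's centre; axes as the rack's
- jar_1_mid (a point): centre, half-way up, of paint jar 1: round white jar with a fixed ribbed lid, 46 mm across, 46 mm high, 62 g; z axis up when it stands. May be absent
- jar_2_mid (a point): centre, half-way up, of paint jar 2: round white jar with a fixed ribbed lid, 46 mm across, 46 mm high, 62 g; z axis up when it stands. May be absent
- jar_3_mid (a point): centre, half-way up, of paint jar 3: round white jar with a fixed ribbed lid, 46 mm across, 46 mm high, 62 g; z axis up when it stands. May be absent
- jar_4_mid (a point): centre, half-way up, of paint jar 4: round white jar with a fixed ribbed lid, 46 mm across, 46 mm high, 62 g; z axis up when it stands. May be absent
- jar_1: the same jar 1, origin at the centre of its underside. May be absent
- jar_2: the same jar 2, origin at the centre of its underside. May be absent
- jar_3: the same jar 3, origin at the centre of its underside. May be absent
- jar_4: the same jar 4, origin at the centre of its underside. May be absent
- tape_roll: bystander: roll of masking tape, 104 mm across, 25 mm high, origin under its centre
- tin: bystander: round tin, 83 mm across, 112 mm high, origin under its centre
- stapler_1: bystander: small stapler, 114 x 32 x 37 mm, origin under its centre
Mind the look-alikes: they are no part of the job. What is shaped like the jar_1 but green or red is not meant.

How it is judged:
On the way, in this order (a step that is already met when the one before it is completed fails the run):
1. the lock ring is loosened (beyond 0.6 rad) (value of joint lock_ring above 0.6 rad), for 0.2 s.
2. with the ring still loose, all jars stand in a closed row from the end wall and the end stop is up against the last one ((horizontal distance between jar_1_mid and slot_1 below 0.011 m or horizontal distance between jar_1_mid and slot_2 below 0.011 m or horizontal distance between jar_1_mid and slot_3 below 0.011 m or horizontal distance between jar_1_mid and slot_4 below 0.011 m) and (horizontal distance between jar_2_mid and slot_1 below 0.011 m or horizontal distance between jar_2_mid and slot_2 below 0.011 m or horizontal distance between jar_2_mid and slot_3 below 0.011 m or horizontal distance between jar_2_mid and slot_4 below 0.011 m) and (horizontal distance between jar_3_mid and slot_1 below 0.011 m or horizontal distance between jar_3_mid and slot_2 below 0.011 m or horizontal distance between jar_3_mid and slot_3 below 0.011 m or horizontal distance between jar_3_mid and slot_4 below 0.011 m) and (horizontal distance between jar_4_mid and slot_1 below 0.011 m or horizontal distance between jar_4_mid and slot_2 below 0.011 m or horizontal distance between jar_4_mid and slot_3 below 0.011 m or horizontal distance between jar_4_mid and slot_4 below 0.011 m) and horizontal distance between any of jar_1_mid, jar_2_mid, jar_3_mid, jar_4_mid and slot_1 below 0.011 m and (not (horizontal distance between any of jar_1_mid, jar_2_mid, jar_3_mid, jar_4_mid and slot_2 below 0.011 m) or horizontal distance between any of jar_1_mid, jar_2_mid, jar_3_mid, jar_4_mid and slot_1 below 0.011 m) and (not (horizontal distance between any of jar_1_mid, jar_2_mid, jar_3_mid, jar_4_mid and slot_3 below 0.011 m) or horizontal distance between any of jar_1_mid, jar_2_mid, jar_3_mid, jar_4_mid and slot_2 below 0.011 m) and (not (horizontal distance between any of jar_1_mid, jar_2_mid, jar_3_mid, jar_4_mid and slot_4 below 0.011 m) or horizontal distance between any of jar_1_mid, jar_2_mid, jar_3_mid, jar_4_mid and slot_3 below 0.011 m) and angle between each of jar_1_mid, jar_2_mid, jar_3_mid, jar_4_mid's own z axis and vertical below 0.1 rad and height (world z) of each of jar_1_mid, jar_2_mid, jar_3_mid, jar_4_mid below 0.036 m and x of any of jar_1_mid, jar_2_mid, jar_3_mid, jar_4_mid in the frame of stop_face above -0.028 m and value of joint lock_ring above 0.5 rad), for 0.2 s.
3. the lock ring is tight again (value of joint lock_ring below 0.12 rad), for 0.2 s.
At the end, for the whole second after the job is handed in: All present jars stand upright on the rack floor (0.1 rad), each within 11 mm of a place of the closed row, the places filled without a gap from the end wall; the end stop within 5 mm of the last jar; lock ring tight (below 0.12 rad); jars at rest ((horizontal distance between jar_1_mid and slot_1 below 0.011 m or horizontal distance between jar_1_mid and slot_2 below 0.011 m or horizontal distance between jar_1_mid and slot_3 below 0.011 m or horizontal distance between jar_1_mid and slot_4 below 0.011 m) and (horizontal distance between jar_2_mid and slot_1 below 0.011 m or horizontal distance between jar_2_mid and slot_2 below 0.011 m or horizontal distance between jar_2_mid and slot_3 below 0.011 m or horizontal distance between jar_2_mid and slot_4 below 0.011 m) and (horizontal distance between jar_3_mid and slot_1 below 0.011 m or horizontal distance between jar_3_mid and slot_2 below 0.011 m or horizontal distance between jar_3_mid and slot_3 below 0.011 m or horizontal distance between jar_3_mid and slot_4 below 0.011 m) and (horizontal distance between jar_4_mid and slot_1 below 0.011 m or horizontal distance between jar_4_mid and slot_2 below 0.011 m or horizontal distance between jar_4_mid and slot_3 below 0.011 m or horizontal distance between jar_4_mid and slot_4 below 0.011 m) and horizontal distance between any of jar_1_mid, jar_2_mid, jar_3_mid, jar_4_mid and slot_1 below 0.011 m and (not (horizontal distance between any of jar_1_mid, jar_2_mid, jar_3_mid, jar_4_mid and slot_2 below 0.011 m) or horizontal distance between any of jar_1_mid, jar_2_mid, jar_3_mid, jar_4_mid and slot_1 below 0.011 m) and (not (horizontal distance between any of jar_1_mid, jar_2_mid, jar_3_mid, jar_4_mid and slot_3 below 0.011 m) or horizontal distance between any of jar_1_mid, jar_2_mid, jar_3_mid, jar_4_mid and slot_2 below 0.011 m) and (not (horizontal distance between any of jar_1_mid, jar_2_mid, jar_3_mid, jar_4_mid and slot_4 below 0.011 m) or horizontal distance between any of jar_1_mid, jar_2_mid, jar_3_mid, jar_4_mid and slot_3 below 0.011 m) and angle between each of jar_1_mid, jar_2_mid, jar_3_mid, jar_4_mid's own z axis and vertical below 0.1 rad and height (world z) of each of jar_1_mid, jar_2_mid, jar_3_mid, jar_4_mid below 0.036 m and x of any of jar_1_mid, jar_2_mid, jar_3_mid, jar_4_mid in the frame of stop_face above -0.028 m and linear speed of each of jar_1, jar_2, jar_3, jar_4 below 0.02 m/s and value of joint lock_ring below 0.12 rad); the robot touches nothing.
It fails at once if the tape roll is pushed away (more than 30 mm) (distance of tape_roll from where it was at the start of the episode above 0.03 m).
It fails at once if the tin is pushed away (more than 30 mm) (distance of tin from where it was at the start of the episode above 0.03 m).
It fails at once if the stapler is pushed away (more than 30 mm) (distance of stapler_1 from where it was at the start of the episode above 0.03 m).
Of jar_1, jar_2, jar_3, jar_4 only 3 to 4 are there at a start; the rules pass over those that are not, and their reading is None.
At some moment in a run one of jar_1, jar_2, jar_3, jar_4 may be knocked a few centimetres aside while the robot is not near it.
Once in a run the grip may slacken for a moment while it holds something.
It also fails if it takes over 210 s, if anything falls off the work surface, if the arm or the gripper's body presses on something with over 40 N, if the wrist force passes 120 N, or if a joint passes its speed limit or range.

## Working session

There is one attempt and no reset: what is moved stays moved. The work goes in short steps, Python scripts to look and compute and a shell command to move; the robot and the scene stay as the last step left them, time stands still between calls to the robot, and variables do not carry over. Pictures are saved under pics/ and viewed, and the job is handed in when it is done.

```bash
ls; mkdir -p pics; python3 - <<'E'
from station import r
import cv2,numpy as np
o=r.get_obs();print(o)
for c in ["scene","side","wrist"]:
    im=r.read_camera(c);cv2.imwrite(f"pics/{c}0.png",im[:,:,::-1]);print(c,r.camera_model(c))
E
```

```text
pics
{'time_s': 0.0, 'joint_pos': array([-1.25560283e+00,  4.80837184e-01,  1.59686824e+00, -3.45392236e-05,
        1.06507518e+00, -4.65872071e-02]), 'dq': array([ 0.00042018,  0.00159645,  0.00037061,  0.00228569, -0.00055291,
        0.0008798 ]), 'joint_torque': array([-2.97928724e-03, -9.50654340e+01, -4.30190313e+01, -2.89231702e-04,
        1.19741537e-02,  1.63027948e-05]), 'position': array([ 0.22995322, -0.60753505,  0.23067101]), 'orientation': array([-3.47967716e-04,  8.22786550e-01, -5.68350191e-01, -4.81610230e-04]), 'contact_force': array([ 0.02200133, -0.31236633, -0.25436128]), 'wrist_torque': array([-0.00541009,  0.00517452, -0.00391993]), 'opening': 0.997967755777338}
scene {'intrinsics': array([[589.50877486,   0.        , 313.81712726],
       [  0.        , 589.50877486, 231.08308697],
       [  0.        ,   0.        ,   1.        ]]), 'k1': 0.05173667766959825, 'eye': array([-0.20459157,  0.56290823,  1.17425957]), 'rotation': array([ 0.16215373, -0.41950285,  0.83748794, -0.31038279])}
side {'intrinsics': array([[550.15322644,   0.        , 320.77042674],
       [  0.        , 550.15322644, 241.84146096],
       [  0.        ,   0.        ,   1.        ]]), 'k1': -0.09076334752405456, 'eye': array([-0.57637186,  0.22256859,  1.19768765]), 'rotation': array([ 0.25234027, -0.58481589,  0.70997702, -0.30041204])}
wrist {'intrinsics': array([[383.40588789,   0.        , 318.89727874],
       [  0.        , 383.40588789, 238.17807378],
       [  0.        ,   0.        ,   1.        ]]), 'k1': 0.0033720424858200418, 'mount': array([[ 9.99999745e-01, -6.99049135e-04, -1.44959551e-04,
         6.13120143e-04],
       [ 7.09210325e-04,  9.49421626e-01,  3.14003300e-01,
        -8.05071586e-02],
       [-8.18760034e-05, -3.14003323e-01,  9.49421880e-01,
        -1.42855193e-01],
       [ 0.00000000e+00,  0.00000000e+00,  0.00000000e+00,
         1.00000000e+00]])}
```

View pics/scene0.png

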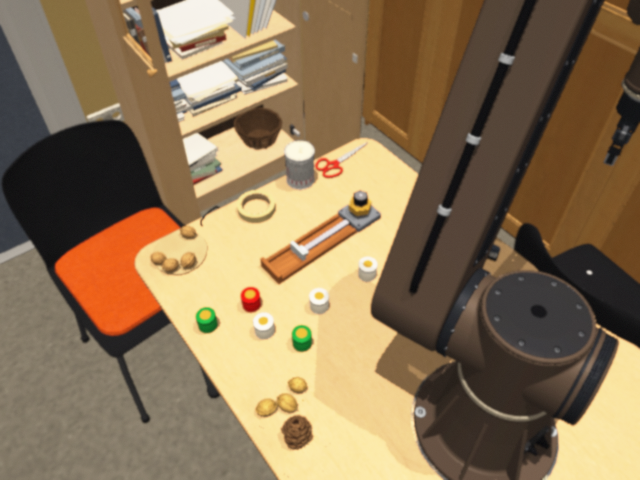

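View pics/side0.png

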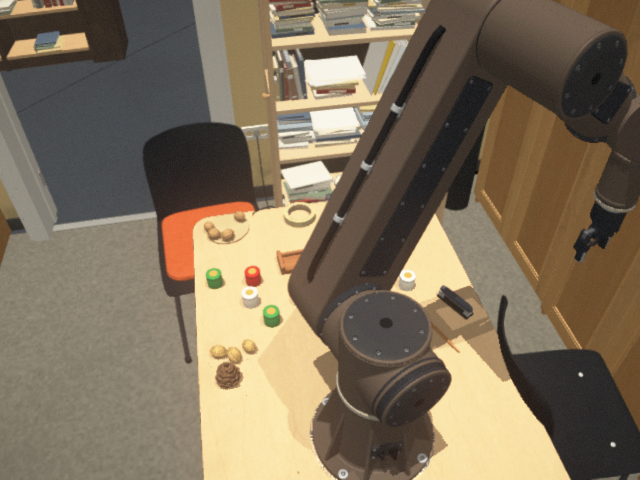

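View pics/wrist0.png

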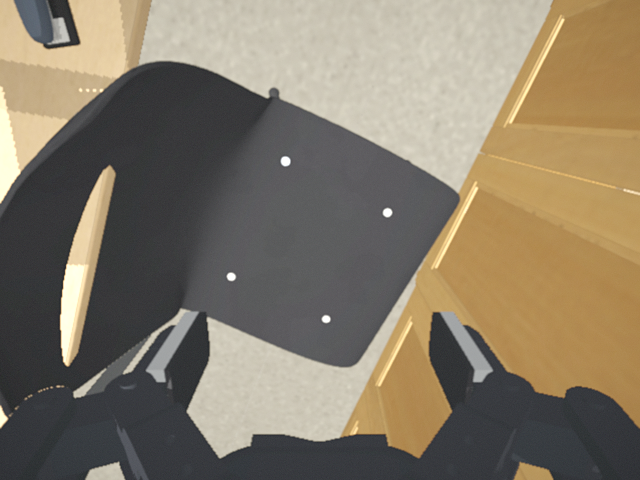

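The scene view shows white jars at (368,268), (319,300) and (264,325), with green and red look-alikes at (206,319), (302,338) and (250,299). The side view shows white jars at (250,297) and (408,279), and the stapler at (455,301).

```bash
cat > h.py <<'E'
import cv2,numpy as np
from scipy.spatial.transform import Rotation as R
from station import r
def rot(q): return R.from_quat([q[1],q[2],q[3],q[0]]).as_matrix()
def campose(c,obs=None):
    m=r.camera_model(c)
    if c=="wrist":
        o=obs or r.get_obs(); T=np.eye(4);T[:3,:3]=rot(o["orientation"]);T[:3,3]=o["position"]
        T=T@m["mount"]; return m,T[:3,:3],T[:3,3]
    q=m["rotation"]; return m,(rot(q) if np.size(q)==4 else np.array(q)),np.array(m["eye"])
def ray(c,uv,pose=None):
    m,Rc,e=pose or campose(c)
    K=m["intrinsics"];p=cv2.undistortPoints(np.array([[uv]],float),K,np.array([m["k1"],0,0,0.]))[0,0]
    return e,Rc@np.array([p[0],p[1],1])
def onz(c,uv,z,pose=None):
    e,d=ray(c,uv,pose); return e+d*(z-e[2])/d[2]
def proj(c,X,pose=None):
    m,Rc,e=pose or campose(c)
    p=cv2.projectPoints(np.array([Rc.T@(np.array(X)-e)]),np.zeros(3),np.zeros(3),m["intrinsics"],np.array([m["k1"],0,0,0.]))[0]
    return p[0,0]
def tri(l):
    A=np.zeros((3,3));b=np.zeros(3)
    for e,d in l:
        d=d/np.linalg.norm(d);P=np.eye(3)-np.outer(d,d);A+=P;b+=P@e
    return np.linalg.solve(A,b)
def spot(c,n,pose=None):
    m,Rc,e=pose or campose(c)
    return [(round(x["conf"],2),np.round(Rc@np.array(x["xyz"])+e,4),np.round(proj(c,Rc@np.array(x["xyz"])+e,(m,Rc,e)))) for x in r.spot_in(c,n)]
def plan(p,yaw_deg,obs=None):
    """offset (tool axes) & roll units from current pose to TCP p with tool-x heading yaw (mod 180), tool down"""
    o=obs or r.get_obs();M=rot(o["orientation"]);cur=np.degrees(np.arctan2(M[1,0],M[0,0]))
    d=(yaw_deg-cur+90)%180-90
    # tool z is down: roll +about tool z = clockwise from above
    print("pos",np.round(o["position"],4),"yaw",round(cur,2),"tilt",round(np.degrees(np.arccos(min(1,-M[2,2]))),2),"q6",round(o["joint_pos"][5],2))
    print("offset",np.round(M.T@(np.array(p)-o["position"]),4),"roll",round(-d/5,2),"open",round(o["opening"],3),"t",o["time_s"],"F",np.round(o["contact_force"],1))
E
python3 - <<'E'
from h import *
for c in ["scene","side"]:
    for n in ["jar_1","tape_roll","tin","stapler_1","rack","ring_grip","adjuster_grip","end_stop"]:
        for x in spot(c,n): print(c,n,*x)
for uv in [(368,268),(319,300),(264,325)]: print(onz("scene",uv,.046))
for uv in [(250,297),(408,279)]: print(onz("side",uv,.046))
for uv in [(206,319),(302,338),(250,299)]: print("look",onz("scene",uv,.046))
E
```

```text
scene jar_1 0.84 [0.5154 0.2274 0.0433] [250. 298.]
scene jar_1 0.73 [0.3629 0.1951 0.0499] [300. 335.]
scene jar_1 0.64 [0.5301 0.3347 0.0434] [207. 318.]
scene jar_1 0.62 [0.4183 0.0984 0.0429] [320. 298.]
scene jar_1 0.56 [0.4393 0.243  0.0448] [263. 324.]
scene tape_roll 0.83 [0.7776 0.0472 0.0205] [255. 205.]
scene tin 0.74 [ 0.7825 -0.1022  0.086 ] [299. 164.]
scene rack 0.94 [ 0.5777 -0.029   0.0137] [323. 239.]
scene ring_grip 0.81 [ 0.5764 -0.1437  0.0503] [358. 210.]
scene ring_grip 0.74 [ 0.5841 -0.1514  0.0835] [359. 198.]
scene adjuster_grip 0.59 [ 0.5841 -0.1526  0.082 ] [359. 198.]
scene end_stop 0.95 [0.5816 0.0037 0.0147] [312. 244.]
scene end_stop 0.75 [ 0.5718 -0.0262  0.0178] [323. 240.]
side jar_1 0.87 [0.4345 0.2333 0.0439] [251. 295.]
side jar_1 0.76 [0.5269 0.3286 0.0421] [215. 277.]
side jar_1 0.73 [0.5183 0.2201 0.0396] [253. 274.]
side jar_1 0.58 [ 0.4143 -0.2117  0.0406] [408. 278.]
side jar_1 0.53 [0.3536 0.1878 0.0479] [271. 315.]
side tape_roll 0.8 [0.7681 0.0467 0.0228] [298. 215.]
side tin 0.54 [ 0.8193 -0.0868  0.1101] [336. 179.]
side stapler_1 0.61 [ 0.3176 -0.3229  0.0242] [456. 302.]
side rack 0.92 [0.5887 0.1127 0.0079] [287. 259.]
side end_stop 0.46 [0.4365 0.2349 0.0446] [250. 295.]
[ 0.41793255 -0.0447161   0.046     ]
[0.41480221 0.10466806 0.046     ]
[0.43506939 0.24256765 0.046     ]
[0.4275317  0.23587276 0.046     ]
[ 0.40707183 -0.20943404  0.046     ]
look [0.52669324 0.33782708 0.046     ]
look [0.35734272 0.19428434 0.046     ]
look [0.51282267 0.23002273 0.046     ]
```

```bash
python3 - <<'E'
from h import *
plan([0.45,-0.2,0.36],-69.3)
plan([0.45,-0.2,0.36],90)
E
```

```text
pos [ 0.2301 -0.6079  0.2313] yaw -69.27 tilt 0.0 q6 -0.05
offset [-0.3037 -0.3501 -0.1287] roll 0.01 open 0.998 t 0.95 F [0.2 0.5 0.1]
pos [ 0.2301 -0.6079  0.2313] yaw -69.27 tilt 0.0 q6 -0.05
offset [-0.3037 -0.3501 -0.1287] roll 4.15 open 0.998 t 0.95 F [0.2 0.5 0.1]
```

```bash
python3 -m inch '[{"gripper":1,"offset":[-0.025,-0.03,-0.03],"roll":0},{"gripper":1,"offset":[-0.055,-0.06,-0.06],"roll":0},{"gripper":1,"offset":[-0.085,-0.09,-0.08],"roll":0},{"gripper":1,"offset":[-0.115,-0.125,-0.1],"roll":0},{"gripper":1,"offset":[-0.145,-0.16,-0.12],"roll":0}]'; python3 -m inch '[{"gripper":1,"offset":[-0.03,-0.03,0],"roll":0},{"gripper":1,"offset":[-0.06,-0.06,0],"roll":0},{"gripper":1,"offset":[-0.09,-0.09,0],"roll":0},{"gripper":1,"offset":[-0.12,-0.12,0],"roll":0},{"gripper":1,"offset":[-0.15,-0.15,0],"roll":0}]'
python3 - <<'E'
from h import *
plan([0.45,0,0.36],90)
p=campose("wrist");im=r.read_camera("wrist");cv2.imwrite("pics/w1.png",im[:,:,::-1])
E
```

```text
time_s: 1.45
position: [0.3286, -0.4144, 0.3521]
orientation: [0.0, 0.823, -0.569, 0.0]
contact_force: [2.4, -1.0, -0.1]
opening: 1.001
time_s: 1.95
position: [0.4158, -0.2211, 0.3514]
orientation: [-0.0, 0.823, -0.568, 0.0]
contact_force: [-0.2, 0.0, 0.1]
opening: 0.995
pos [ 0.4158 -0.2211  0.3514] yaw -69.28 tilt 0.03 q6 0.66
offset [-0.1947 -0.1102 -0.0087] roll 4.14 open 0.995 t 1.95 F [-0.2  0.   0.1]
```

View pics/w1.png

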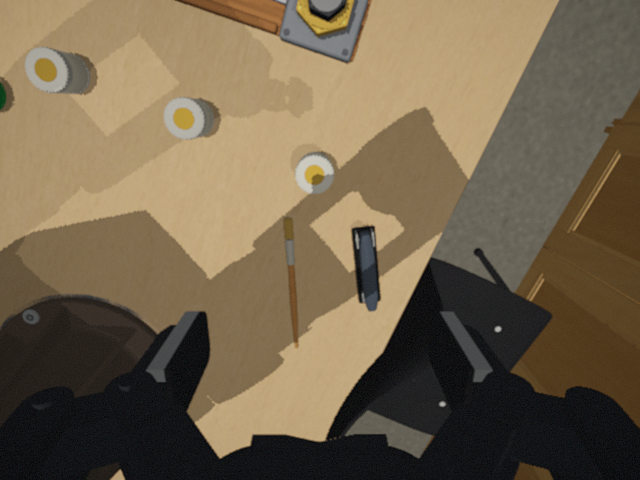

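The wrist view shows three standing white jars at (48,70), (187,118) and (315,172), the stapler at (367,265), and the housing with ring at (325,15). I'll move the camera over the rack.

```bash
python3 -m inch '[{"gripper":1,"offset":[-0.04,-0.01,0],"roll":1},{"gripper":1,"offset":[-0.08,-0.02,0],"roll":2},{"gripper":1,"offset":[-0.12,-0.03,0],"roll":3},{"gripper":1,"offset":[-0.16,-0.05,0],"roll":4.14},{"gripper":1,"offset":[-0.2,-0.07,0],"roll":4.14}]'
python3 - <<'E'
from h import *
p=campose("wrist");im=r.read_camera("wrist");cv2.imwrite("pics/w2.png",im[:,:,::-1])
plan([0.45,0,0.36],90)
for n in ["jar_1","rack","ring_grip","adjuster_grip","end_stop"]:
        for x in spot("wrist",n,p): print(n,*x)
import pickle;o=r.get_obs();pickle.dump((p[1],p[2]),open("p2.pkl","wb"))
E
```

```text
time_s: 2.5
position: [0.4097, -0.0094, 0.3514]
orientation: [0.0, -0.706, 0.709, -0.0]
contact_force: [1.2, -0.6, 0.5]
opening: 0.999
pos [ 0.4101 -0.0038  0.3515] yaw -89.94 tilt 0.17 q6 1.48
offset [-0.0037 -0.0399 -0.0085] roll 0.01 open 1.001 t 2.55 F [0.7 2.3 0.4]
jar_1 0.93 [0.5261 0.2123 0.047 ] [112.  78.]
jar_1 0.9 [ 0.4274 -0.2042  0.0456] [486. 168.]
jar_1 0.79 [0.4474 0.2303 0.0462] [109. 152.]
jar_1 0.77 [0.5389 0.3169 0.038 ] [18. 66.]
jar_1 0.76 [ 0.4327 -0.0516  0.0429] [355. 164.]
jar_1 0.65 [0.3763 0.1795 0.0452] [162. 212.]
rack 0.67 [ 0.5737 -0.0204  0.0179] [328.  33.]
ring_grip 0.7 [ 0.5758 -0.1498  0.0586] [457.  22.]
adjuster_grip 0.82 [ 0.5806 -0.1586  0.0802] [475.  11.]
adjuster_grip 0.6 [ 0.4268 -0.2068  0.0464] [489. 169.]
adjuster_grip 0.18 [ 0.5749 -0.0194  0.0183] [327.  31.]
end_stop 0.85 [ 0.5806 -0.0083  0.0156] [317.  26.]
```

View pics/w2.png

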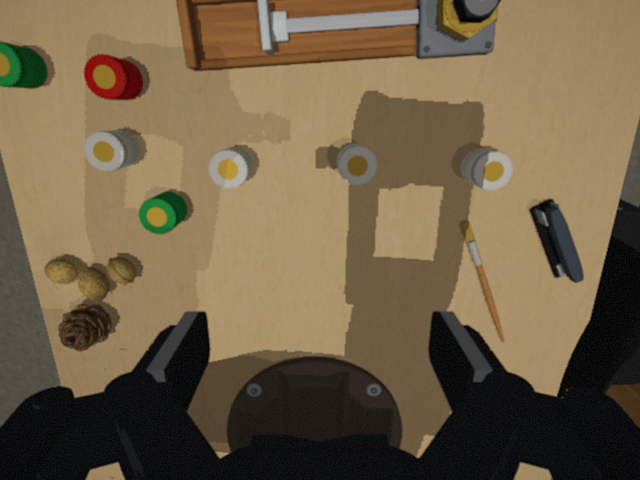

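Four white jars are visible, all standing, at (105,150), (230,168), (358,163) and (488,168). These are the ones meant. The red one at (113,77) and the green ones at (15,65) and (162,213) are look-alikes. Next I'll move over the rack.

```bash
python3 -m inch '[{"gripper":1,"offset":[0.01,-0.04,0],"roll":0},{"gripper":1,"offset":[0.02,-0.08,0],"roll":0},{"gripper":1,"offset":[0.03,-0.12,0],"roll":0},{"gripper":1,"offset":[0.03,-0.12,0],"roll":0},{"gripper":1,"offset":[0.03,-0.12,0],"roll":0}]'
python3 - <<'E'
from h import *
p=campose("wrist");im=r.read_camera("wrist");cv2.imwrite("pics/w3.png",im[:,:,::-1])
plan([0.45,0,0.36],90)
for n in ["jar_1","rack","ring_grip","adjuster_grip","end_stop","tin"]:
        for x in spot("wrist",n,p): print(n,*x)
import pickle;pickle.dump(p,open("p3.pkl","wb"))
E
```

```text
time_s: 3.3
position: [0.5302, -0.0425, 0.3503]
orientation: [-0.001, -0.706, 0.708, 0.001]
contact_force: [-0.2, -0.4, 0.8]
opening: 1.0
pos [ 0.5295 -0.042   0.3506] yaw -90.09 tilt 0.08 q6 1.44
offset [-0.0419  0.0795 -0.0093] roll -0.02 open 1.003 t 3.35 F [-0.4 -0.6  0.4]
jar_1 0.92 [ 0.433  -0.2046  0.0486] [449. 261.]
jar_1 0.91 [0.53   0.211  0.0451] [103. 184.]
jar_1 0.89 [0.3804 0.1807 0.045 ] [147. 298.]
jar_1 0.87 [0.4535 0.2277 0.0471] [ 99. 246.]
jar_1 0.84 [0.5432 0.3177 0.0315] [ 17. 171.]
jar_1 0.72 [ 0.4394 -0.0511  0.0443] [326. 255.]
jar_1 0.65 [0.4309 0.0932 0.0484] [210. 263.]
jar_1 0.24 [ 0.5835 -0.0384  0.0194] [315. 135.]
rack 0.77 [ 0.5869 -0.0378  0.02  ] [314. 132.]
rack 0.65 [0.4285 0.0924 0.049 ] [211. 265.]
rack 0.28 [ 0.3358 -0.314   0.0326] [518. 323.]
ring_grip 0.88 [ 0.5981 -0.1463  0.0581] [414. 123.]
ring_grip 0.73 [ 0.5888 -0.1586  0.0856] [431. 133.]
adjuster_grip 0.82 [ 0.5864 -0.1572  0.0862] [430. 136.]
adjuster_grip 0.48 [ 0.5882 -0.04    0.0218] [316. 131.]
end_stop 0.89 [5.83e-01 4.00e-04 2.01e-02] [282. 136.]
tin 0.6 [ 0.5859 -0.0384  0.0201] [315. 133.]
```

View pics/w3.png

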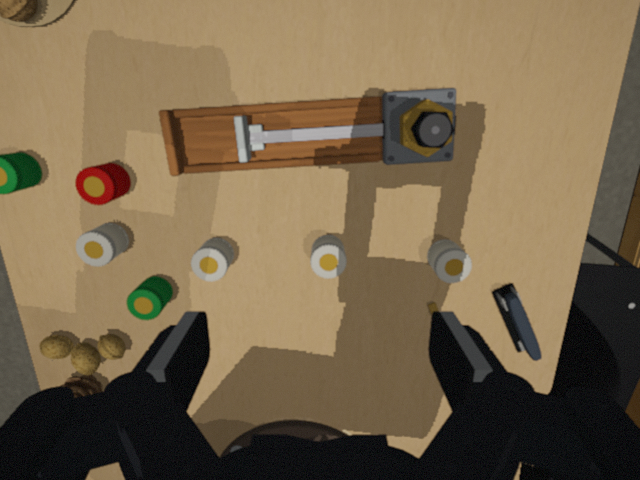

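```bash
python3 - <<'E'
import cv2
im=cv2.imread("pics/w3.png")
cv2.imwrite("pics/w3a.png",cv2.resize(im[70:190,370:480],None,fx=5,fy=5,interpolation=cv2.INTER_CUBIC))
cv2.imwrite("pics/w3b.png",cv2.resize(im[90:190,150:310],None,fx=5,fy=5,interpolation=cv2.INTER_CUBIC))
E
```

```text
(no output)
```

View pics/w3a.png

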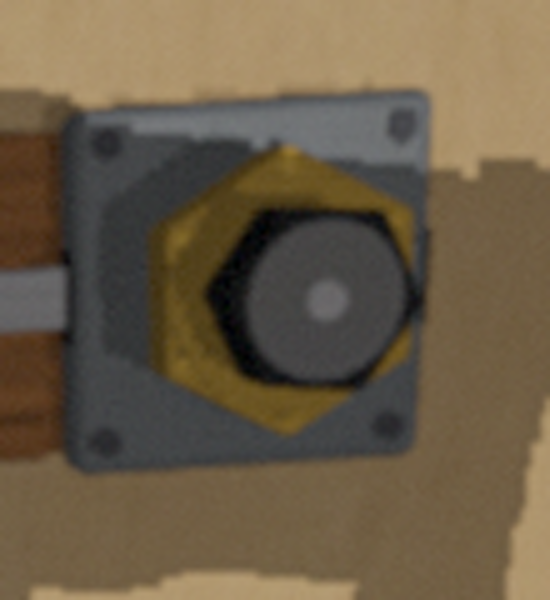

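View pics/w3b.png

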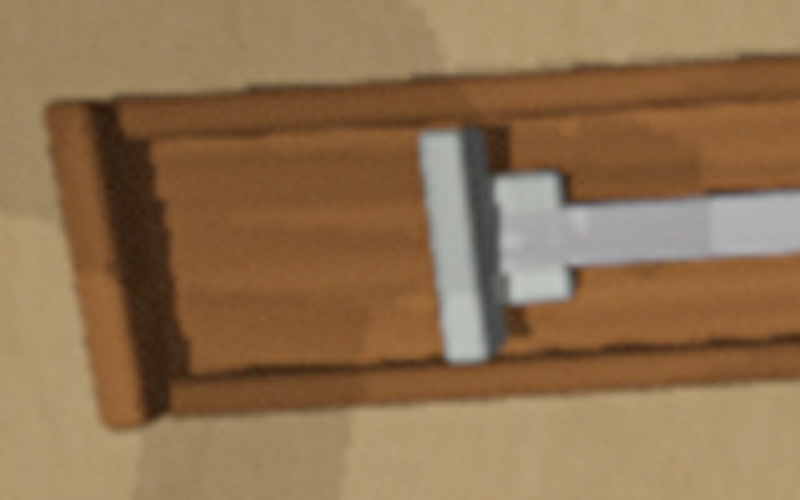

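```bash
cat > fit.py <<'E'
from h import *
import pickle
from scipy.optimize import least_squares
p=pickle.load(open("p3.pkl","rb"))
ob=[((.098,.042,.022),(65/5+370,112/5+70)),((.182,.042,.022),(430/5+370,91/5+70)),((.182,-.042,.022),(412/5+370,452/5+70)),((.098,-.042,.022),(75/5+370,472/5+70)),
((-.150,.038,.032),(92/5+150,103/5+90)),((-.150,-.038,.032),(143/5+150,425/5+90)),((.14,0,.083),(327/5+370,299/5+70))]
# hexagon ring bbox centre at top z .056
hx=np.array([(289,145),(412,212),(152,225),(162,370),(289,437)])/5+[370,70]
def W(v,X):
    c,s=np.cos(v[2]),np.sin(v[2]);return np.array([v[0]+c*X[0]-s*X[1],v[1]+s*X[0]+c*X[1],X[2]])
f=lambda v:np.concatenate([proj("wrist",W(v,X),p)-u for X,u in ob])
s=least_squares(f,[.58,-.02,-1.57],loss="soft_l1");v=s.x
print(v,np.degrees(v[2]));print(np.round(f(v).reshape(-1,2),1))
np.save("rack.npy",v)
print("ring",W(v,(.14,0,.046)))
hw=np.array([onz("wrist",u,.056,p) for u in hx]);c=W(v,(.14,0,.056))
for h in hw: d=h-c; print("corner r",np.hypot(d[0],d[1]).round(4),"ang mod60",np.degrees(np.arctan2(d[1],d[0]))%60)
hx=np.array([(208,295),(262,212),(383,212),(418,295)])/5+[370,70]
hw=np.array([onz("wrist",u,.083,p) for u in hx]);c=W(v,(.14,0,.083))
for h in hw: d=h-c; print("adj corner r",np.hypot(d[0],d[1]).round(4),"ang mod60",np.degrees(np.arctan2(d[1],d[0]))%60)
for k in range(4): print("slot",k+1,W(v,(-.127+.046*k,0,.029)).round(4))
# stop face top z .038: left edge
for u in [(420,133),(443,358)]:
    q=onz("wrist",(u[0]/5+150,u[1]/5+90),.038,p); d=q[:2]-v[:2]; print("stop x rack",d@[np.cos(v[2]),np.sin(v[2])])
E
python3 fit.py
```

```text
[ 0.58353584 -0.02223552 -1.5108955 ] -86.56793533108697
[[ 0.6 -0.5]
 [ 1.1 -1.3]
 [ 1.2  0.7]
 [-0.8  1.1]
 [-1.4 -0.9]
 [ 0.3  1.3]
 [-1.2  0.1]]
ring [ 0.59191694 -0.16198443  0.046     ]
corner r 0.0307 ang mod60 3.8234978419586056
corner r 0.0308 ang mod60 3.334870585607554
corner r 0.0336 ang mod60 4.528838883777198
corner r 0.0307 ang mod60 1.7984619393135688
corner r 0.0311 ang mod60 6.145350730814641
adj corner r 0.0234 ang mod60 27.56488782000102
adj corner r 0.0219 ang mod60 38.38724334801547
adj corner r 0.0203 ang mod60 27.37138060393567
adj corner r 0.0198 ang mod60 32.45884774168461
slot 1 [0.5759 0.1045 0.029 ]
slot 2 [0.5787 0.0586 0.029 ]
slot 3 [0.5814 0.0127 0.029 ]
slot 4 [ 0.5842 -0.0332  0.029 ]
stop x rack -0.07358732120995684
stop x rack -0.07487971039315054
```

```bash
python3 - <<'E'
from h import *
v=np.load("rack.npy")
for c in ["scene"]: print(proj(c,[.592,-.162,.083]),proj(c,[.592,-.162,.056]))
plan([0.55,-0.162,0.23],-86.57)
im=cv2.imread("pics/scene0.png")[170:290,250:400];cv2.imwrite("pics/s0c.png",cv2.resize(im,None,fx=5,fy=5,interpolation=cv2.INTER_CUBIC))
E
```

```text
[360.29157759 194.80157984] [359.79073548 202.03846007]
pos [ 0.5296 -0.0408  0.3515] yaw -89.97 tilt 0.03 q6 1.44
offset [ 0.1212 -0.0203  0.1215] roll -0.68 open 1.0 t 3.65 F [-1.  -0.8 -0.1]
```

View pics/s0c.png

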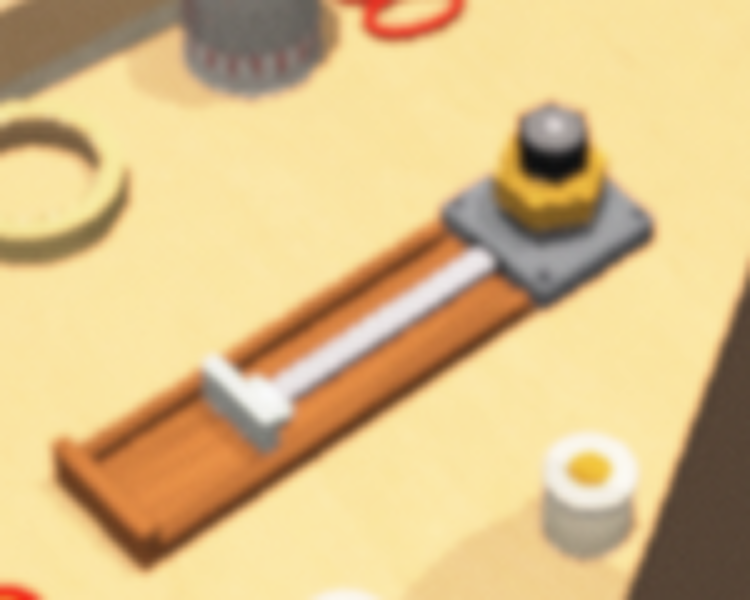

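The adjuster top in the scene view is at (360.6,195). My fit projects to (360.3,194.8), so the two views agree. Moving over the ring.

```bash
python3 -m inch '[{"gripper":1,"offset":[0.03,-0.01,0.03],"roll":-0.3},{"gripper":1,"offset":[0.06,-0.02,0.06],"roll":-0.68},{"gripper":1,"offset":[0.09,-0.03,0.09],"roll":-0.68},{"gripper":1,"offset":[0.12,-0.03,0.12],"roll":-0.68},{"gripper":1,"offset":[0.12,-0.03,0.12],"roll":-0.68}]'
python3 - <<'E'
from h import *
p=campose("wrist");im=r.read_camera("wrist");cv2.imwrite("pics/w4.png",im[:,:,::-1])
plan([0.592,-0.162,0.12],-86.57)
import pickle;pickle.dump(p,open("p4.pkl","wb"))
for n in ["ring_grip","adjuster_grip"]:
        for x in spot("wrist",n,p): print(n,*x)
print(proj("wrist",[.592,-.162,.083],p),proj("wrist",[.592,-.162,.056],p))
E
```

```text
time_s: 4.15
position: [0.5581, -0.163, 0.2274]
orientation: [0.001, 0.727, -0.686, -0.002]
contact_force: [1.4, 0.6, 0.3]
opening: 1.003
pos [ 0.5588 -0.1617  0.2293] yaw -86.68 tilt 0.2 q6 1.18
offset [ 0.0024 -0.0334  0.1092] roll -0.02 open 0.999 t 4.2 F [ 0.1 -0.2  0.7]
ring_grip 0.84 [ 0.604  -0.1618  0.0608] [320. 156.]
ring_grip 0.67 [ 0.4469 -0.065   0.0327] [213. 309.]
adjuster_grip 0.94 [ 0.5905 -0.1623  0.0814] [320. 178.]
[319.63610076 176.25920291] [319.62223566 170.77250216]
```

View pics/w4.png

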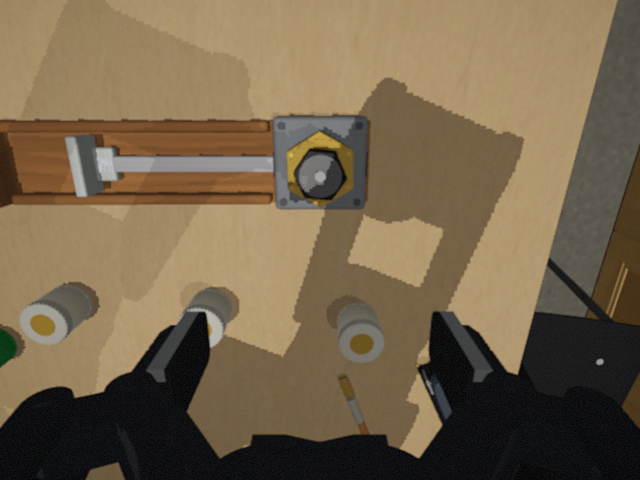

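```bash
python3 -m inch '[{"gripper":1,"offset":[0.001,-0.015,0.02],"roll":0},{"gripper":1,"offset":[0.001,-0.033,0.05],"roll":0},{"gripper":1,"offset":[0.001,-0.033,0.08],"roll":0},{"gripper":1,"offset":[0.001,-0.033,0.11],"roll":0},{"gripper":1,"offset":[0.001,-0.033,0.11],"roll":0}]'
python3 - <<'E'
from h import *
plan([0.592,-0.162,0.029],-86.57)
p=campose("wrist");im=r.read_camera("wrist");cv2.imwrite("pics/w5.png",im[:,:,::-1])
E
```

```text
time_s: 4.8
position: [0.5917, -0.1581, 0.1191]
orientation: [0.001, 0.728, -0.685, -0.002]
contact_force: [-0.3, -0.1, 0.4]
opening: 1.001
pos [ 0.5917 -0.1581  0.1191] yaw -86.5 tilt 0.22 q6 1.2
offset [ 0.004  -0.0004  0.0901] roll 0.01 open 1.001 t 4.8 F [-0.3 -0.1  0.4]
```

View pics/w5.png

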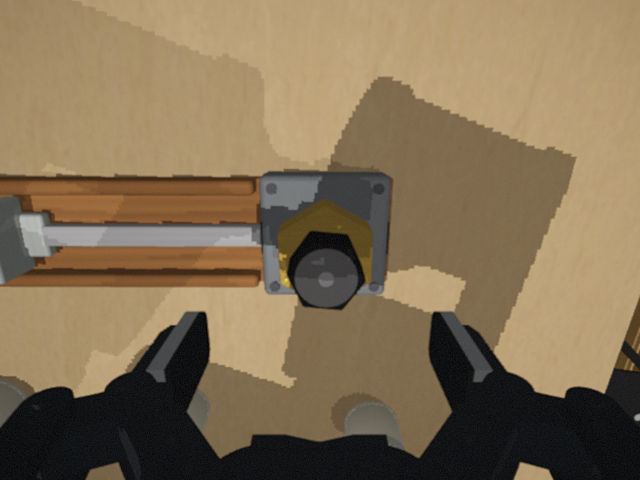

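The adjuster is centred between the fingers at (326,277), slightly right of centre, so I'll shift x by +4 mm and descend.

```bash
python3 -m inch '[{"gripper":1,"offset":[0.004,0,0.02],"roll":0},{"gripper":1,"offset":[0.004,0,0.045],"roll":0},{"gripper":1,"offset":[0.004,0,0.07],"roll":0},{"gripper":1,"offset":[0.004,0,0.089],"roll":0},{"gripper":1,"offset":[0.004,0,0.089],"roll":0}]'
python3 - <<'E'
from h import *
plan([0.592,-0.162,0.029],-86.57)
E
```

```text
time_s: 5.35
position: [0.5935, -0.1634, 0.0325]
orientation: [0.0, 0.728, -0.685, -0.0]
contact_force: [0.1, 0.6, -0.1]
opening: 1.002
pos [ 0.5935 -0.1634  0.0325] yaw -86.54 tilt 0.02 q6 1.19
offset [-0.0014  0.0014  0.0035] roll 0.01 open 1.002 t 5.35 F [ 0.1  0.6 -0.1]
```

```bash
python3 -m inch '[{"gripper":1,"offset":[0,0.001,0.003],"roll":0},{"gripper":0.3,"offset":[0,0.001,0.004],"roll":0},{"gripper":0.3,"offset":[0,0.001,0.004],"roll":0},{"gripper":0.3,"offset":[0,0.001,0.004],"roll":0},{"gripper":0.3,"offset":[0,0.001,0.004],"roll":0}]';python3 -m inch '[{"gripper":0.3,"offset":[0,0,0],"roll":0},{"gripper":0.3,"offset":[0,0,0],"roll":0},{"gripper":0.3,"offset":[0,0,0],"roll":0}]'
python3 - <<'E'
from h import *
plan([0.592,-0.162,0.029],-86.57)
o=r.get_obs();print(o["wrist_torque"])
E
```

```text
time_s: 5.85
position: [0.5931, -0.1616, 0.0303]
orientation: [-0.001, 0.728, -0.686, -0.0]
contact_force: [-0.8, 25.9, 25.7]
opening: 0.621
time_s: 6.15
position: [0.5931, -0.1616, 0.0303]
orientation: [-0.001, 0.728, -0.686, -0.0]
contact_force: [-0.4, 26.7, 26.1]
opening: 0.622
pos [ 0.5931 -0.1616  0.0303] yaw -86.61 tilt 0.13 q6 1.19
offset [0.0003 0.0011 0.0013] roll -0.01 open 0.622 t 6.15 F [-0.4 26.7 26.1]
[ 5.12272403  0.23129794 -0.10651864]
```

```bash
python3 -m inch '[{"gripper":0.3,"offset":[-0.002,0,-0.001],"roll":0},{"gripper":0.3,"offset":[-0.002,0,-0.002],"roll":0},{"gripper":0.3,"offset":[-0.002,0,-0.002],"roll":0}]'
python3 - <<'E'
from h import *
plan([0.592,-0.162,0.029],-86.57)
o=r.get_obs();print(o["wrist_torque"])
E
```

```text
time_s: 6.45
position: [0.593, -0.1614, 0.0305]
orientation: [-0.001, 0.728, -0.686, 0.0]
contact_force: [5.6, 8.8, -3.3]
opening: 0.618
pos [ 0.593  -0.1614  0.0305] yaw -86.59 tilt 0.08 q6 1.19
offset [0.0005 0.0011 0.0015] roll -0.0 open 0.618 t 6.45 F [ 5.6  8.8 -3.3]
[ 2.21765986 -0.84459495  0.12717408]
```

```bash
python3 -m inch '[{"gripper":0.3,"offset":[-0.001,0,0],"roll":-1},{"gripper":0.3,"offset":[-0.001,0,0],"roll":-2},{"gripper":0.3,"offset":[-0.001,0,0],"roll":-3},{"gripper":0.3,"offset":[-0.001,0,0],"roll":-3}]'
python3 - <<'E'
from h import *
plan([0.592,-0.162,0.029],-86.57)
o=r.get_obs();print(o["wrist_torque"])
E
```

```text
time_s: 6.85
position: [0.593, -0.1611, 0.0305]
orientation: [-0.0, 0.812, -0.584, 0.001]
contact_force: [5.0, 1.2, -2.4]
opening: 0.617
pos [ 0.593  -0.1611  0.0305] yaw -71.48 tilt 0.08 q6 0.93
offset [0.0005 0.0012 0.0015] roll 3.02 open 0.617 t 6.85 F [ 5.   1.2 -2.4]
[ 1.02179515 -0.4725743   0.14655714]
```

```bash
python3 -m inch '[{"gripper":0.3,"offset":[0,0,0],"roll":-1.2},{"gripper":0.3,"offset":[0,0,0],"roll":-2.4},{"gripper":0.3,"offset":[0,0,0],"roll":-3.6},{"gripper":0.3,"offset":[0,0,0],"roll":-4.8},{"gripper":0.3,"offset":[0,0,0],"roll":-4.8}]';python3 -m inch '[{"gripper":0.3,"offset":[0,0,0],"roll":-1.2},{"gripper":0.3,"offset":[0,0,0],"roll":-2.4},{"gripper":0.3,"offset":[0,0,0],"roll":-3.6},{"gripper":0.3,"offset":[0,0,0],"roll":-4.6},{"gripper":0.3,"offset":[0,0,0],"roll":-4.6}]'
python3 - <<'E'
from h import *
plan([0.592,-0.162,0.029],-86.57)
o=r.get_obs();print(o["wrist_torque"])
E
```

```text
time_s: 7.35
position: [0.5928, -0.1609, 0.0305]
orientation: [-0.0, 0.915, -0.403, 0.0]
contact_force: [5.3, 3.0, -1.3]
opening: 0.62
time_s: 7.85
position: [0.5924, -0.1607, 0.0305]
orientation: [-0.0, 0.977, -0.212, 0.0]
contact_force: [4.3, 4.9, 0.9]
opening: 0.618
pos [ 0.5924 -0.1607  0.0305] yaw -24.51 tilt 0.02 q6 0.11
offset [0.0002 0.0013 0.0015] roll 12.41 open 0.618 t 7.85 F [4.3 4.9 0.9]
[1.09905057 0.35731892 0.08999419]
```

```bash
python3 -m inch '[{"gripper":1,"offset":[0,0,0],"roll":0},{"gripper":1,"offset":[0,0,0],"roll":0},{"gripper":1,"offset":[0,0,0],"roll":0},{"gripper":1,"offset":[0,0,-0.03],"roll":0},{"gripper":1,"offset":[0,0,-0.05],"roll":0}]'
python3 -m inch '[{"gripper":1,"offset":[0,0,-0.02],"roll":1.7},{"gripper":1,"offset":[0,0,-0.04],"roll":3.4},{"gripper":1,"offset":[0,0,-0.06],"roll":5.1},{"gripper":1,"offset":[0,0,-0.06],"roll":6.8},{"gripper":1,"offset":[0,0,-0.06],"roll":8.5}]'
python3 -m inch '[{"gripper":1,"offset":[0,0,-0.02],"roll":1.7},{"gripper":1,"offset":[0,0,-0.04],"roll":3.4},{"gripper":1,"offset":[0,0,-0.06],"roll":5.1},{"gripper":1,"offset":[0,0,-0.06],"roll":6.8},{"gripper":1,"offset":[0,0,-0.06],"roll":8.5}]'
python3 - <<'E'
from h import *
p=campose("wrist");im=r.read_camera("wrist");cv2.imwrite("pics/w6.png",im[:,:,::-1])
plan([0.592,-0.162,0.059],-120)
E
```

```text
time_s: 8.35
position: [0.5921, -0.161, 0.081]
orientation: [0.0, 0.977, -0.213, -0.0]
contact_force: [-0.5, 0.3, 0.5]
opening: 1.002
time_s: 8.85
position: [0.5925, -0.1611, 0.1411]
orientation: [-0.0, 0.832, -0.555, 0.001]
contact_force: [0.0, 0.2, 0.5]
opening: 0.999
time_s: 9.35
position: [0.5924, -0.1611, 0.201]
orientation: [0.0, -0.574, 0.819, -0.001]
contact_force: [0.7, -0.3, 0.6]
opening: 0.999
pos [ 0.5922 -0.161   0.2006] yaw -110.56 tilt 0.03 q6 1.62
offset [ 1.000e-03 -1.000e-04  1.416e-01] roll 1.89 open 0.999 t 9.4 F [-0.7  0.4  0.5]
```

View pics/w6.png

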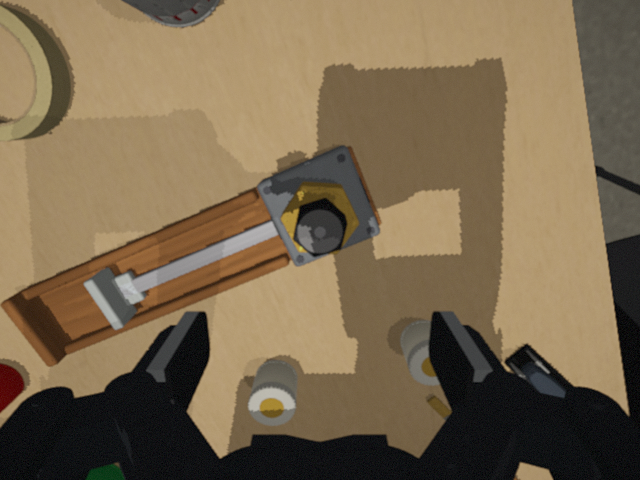

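Ring and adjuster are at (320,228), and the stop hasn't moved. I'll check the adjuster's hexagon angle in a crop.

```bash
python3 - <<'E'
import cv2
im=cv2.imread("pics/w6.png")
cv2.imwrite("pics/w6a.png",cv2.resize(im[170:270,260:380],None,fx=6,fy=6,interpolation=cv2.INTER_CUBIC))
E
```

```text
(no output)
```

View pics/w6a.png

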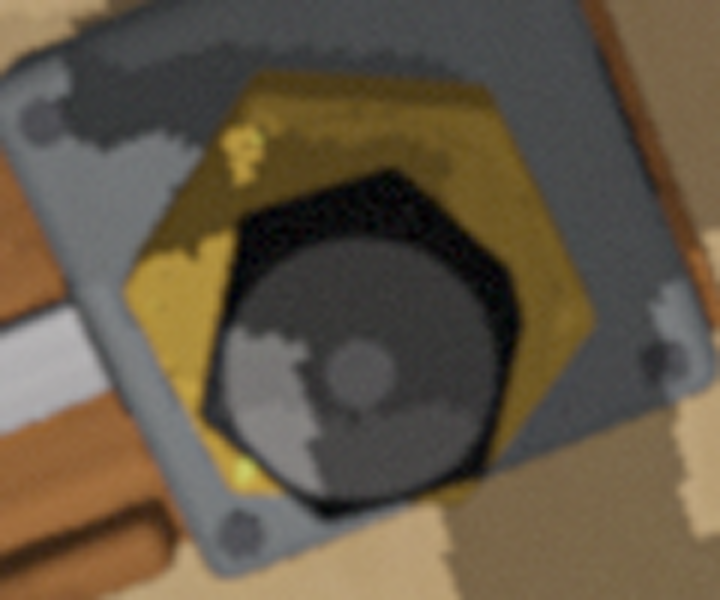

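The crop's left flat is turned about 9.5° clockwise, which matches the computed roll of +1.9.

```bash
python3 -m inch '[{"gripper":1,"offset":[0.001,0,0.03],"roll":1},{"gripper":1,"offset":[0.001,0,0.06],"roll":1.9},{"gripper":1,"offset":[0.001,0,0.09],"roll":1.9},{"gripper":1,"offset":[0.001,0,0.12],"roll":1.9},{"gripper":1,"offset":[0.001,0,0.139],"roll":1.9}]'
python3 -m inch '[{"gripper":1,"offset":[0,0,0],"roll":0},{"gripper":0.2,"offset":[0,0,0],"roll":0},{"gripper":0.2,"offset":[0,0,0],"roll":0},{"gripper":0.2,"offset":[0,0,0],"roll":0},{"gripper":0.2,"offset":[0,0,0],"roll":0}]'
python3 -m inch '[{"gripper":0.2,"offset":[0,0,0],"roll":0},{"gripper":0.2,"offset":[0,0,0],"roll":0}]'
python3 - <<'E'
from h import *
plan([0.592,-0.162,0.059],-120)
o=r.get_obs();print(o["wrist_torque"])
E
```

```text
time_s: 9.9
position: [0.5908, -0.1616, 0.0589]
orientation: [-0.001, -0.508, 0.861, 0.001]
contact_force: [0.1, -0.0, -0.7]
opening: 1.0
time_s: 10.4
position: [0.5927, -0.1617, 0.0626]
orientation: [0.001, -0.507, 0.862, -0.001]
contact_force: [-2.3, 2.0, 11.2]
opening: 0.408
time_s: 10.6
position: [0.5927, -0.1618, 0.0626]
orientation: [0.001, -0.507, 0.862, -0.001]
contact_force: [-0.4, 3.1, 11.9]
opening: 0.411
pos [ 0.5927 -0.1618  0.0626] yaw -119.06 tilt 0.12 q6 1.76
offset [0.0005 0.0005 0.0036] roll 0.19 open 0.411 t 10.6 F [-0.4  3.1 11.9]
[ 0.59948478  0.17672192 -0.06697174]
```

```bash
python3 -m inch '[{"gripper":0.2,"offset":[0,0,-0.002],"roll":-0.5},{"gripper":0.2,"offset":[0,0,-0.003],"roll":-1.5},{"gripper":0.2,"offset":[0,0,-0.003],"roll":-3},{"gripper":0.2,"offset":[0,0,-0.003],"roll":-4.6},{"gripper":0.2,"offset":[0,0,-0.003],"roll":-6.2}]'
python3 - <<'E'
from h import *
plan([0.592,-0.162,0.059],90)
o=r.get_obs();print(o["wrist_torque"])
p=campose("wrist");im=r.read_camera("wrist");cv2.imwrite("pics/w7.png",im[:,:,::-1])
E
```

```text
time_s: 11.1
position: [0.5926, -0.1615, 0.0631]
orientation: [-0.0, 0.721, -0.693, 0.0]
contact_force: [12.8, 1.5, -33.6]
opening: 0.405
pos [ 0.5926 -0.1615  0.0631] yaw -87.75 tilt 0.06 q6 1.21
offset [0.0005 0.0006 0.0041] roll 0.45 open 0.405 t 11.1 F [ 12.8   1.5 -33.6]
[ 0.43828473 -2.12470327 -0.0786698 ]
```

View pics/w7.png

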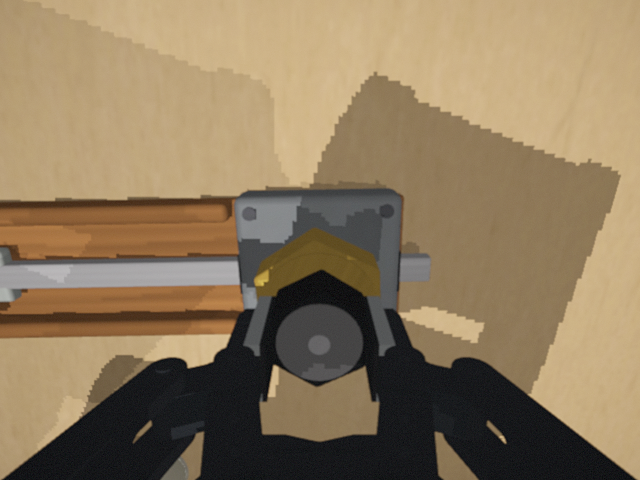

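The bar now sticks out beyond the housing at (415,267), so winding works. I'll relax the upward pull by 2 mm and continue.

```bash
python3 -m inch '[{"gripper":0.2,"offset":[0,0,0.0015],"roll":-1},{"gripper":0.2,"offset":[0,0,0.002],"roll":-2.6},{"gripper":0.2,"offset":[0,0,0.002],"roll":-4.2},{"gripper":0.2,"offset":[0,0,0.002],"roll":-5.8},{"gripper":0.2,"offset":[0,0,0.002],"roll":-7.4}]'
python3 -m inch '[{"gripper":0.2,"offset":[0,0,0],"roll":-1.6},{"gripper":0.2,"offset":[0,0,0],"roll":-3.2},{"gripper":0.2,"offset":[0,0,0],"roll":-4.8},{"gripper":0.2,"offset":[0,0,0],"roll":-6.4},{"gripper":0.2,"offset":[0,0,0],"roll":-8}]'
python3 - <<'E'
from h import *
plan([0.592,-0.162,0.059],90)
o=r.get_obs();print(o["wrist_torque"])
E
```

```text
time_s: 11.65
position: [0.5926, -0.1613, 0.0628]
orientation: [-0.0, 0.904, -0.428, 0.001]
contact_force: [3.5, 6.5, -0.9]
opening: 0.408
time_s: 12.15
position: [0.5923, -0.1611, 0.0628]
orientation: [-0.0, 0.996, -0.094, 0.0]
contact_force: [2.4, 7.4, 0.4]
opening: 0.409
pos [ 0.5923 -0.1611  0.0628] yaw -10.74 tilt 0.06 q6 -0.13
offset [-0.0001  0.0009  0.0038] roll 15.85 open 0.409 t 12.15 F [2.4 7.4 0.4]
[ 1.22749065 -0.15751142 -0.13377022]
```

```bash
python3 -m inch '[{"gripper":0.2,"offset":[0,0,0],"roll":-1.6},{"gripper":0.2,"offset":[0,0,0],"roll":-3.2},{"gripper":0.2,"offset":[0,0,0],"roll":-4.8},{"gripper":0.2,"offset":[0,0,0],"roll":-6.4},{"gripper":0.2,"offset":[0,0,0],"roll":-8}]'
python3 -m inch '[{"gripper":0.2,"offset":[0,0,0],"roll":-1.6},{"gripper":0.2,"offset":[0,0,0],"roll":-3.2},{"gripper":0.2,"offset":[0,0,0],"roll":-4.8},{"gripper":0.2,"offset":[0,0,0],"roll":-6.4},{"gripper":0.2,"offset":[0,0,0],"roll":-8}]'
python3 -m inch '[{"gripper":0.2,"offset":[0,0,0],"roll":-1.4},{"gripper":0.2,"offset":[0,0,0],"roll":-2.8},{"gripper":0.2,"offset":[0,0,0],"roll":-3.5},{"gripper":0.2,"offset":[0,0,0],"roll":-3.5}]'
python3 - <<'E'
from h import *
plan([0.592,-0.162,0.059],90)
o=r.get_obs();print(o["wrist_torque"])
im=r.read_camera("scene");cv2.imwrite("pics/s8.png",im[:,:,::-1])
E
```

```text
time_s: 12.65
position: [0.592, -0.1612, 0.0628]
orientation: [-0.0, 0.968, 0.253, 0.0]
contact_force: [-0.2, 6.5, 0.7]
opening: 0.407
time_s: 13.15
position: [0.5918, -0.1614, 0.0628]
orientation: [-0.0, 0.823, 0.568, 0.0]
contact_force: [-2.3, 4.0, 2.1]
opening: 0.407
time_s: 13.55
position: [0.5918, -0.1616, 0.0627]
orientation: [-0.0, 0.728, 0.685, 0.0]
contact_force: [-2.8, 3.4, 3.3]
opening: 0.408
pos [ 0.5918 -0.1616  0.0627] yaw 86.5 tilt 0.01 q6 -1.83
offset [-0.0004  0.0003  0.0037] roll -0.7 open 0.408 t 13.55 F [-2.8  3.4  3.3]
[0.55466061 0.4334174  0.07027435]
```

View pics/s8.png

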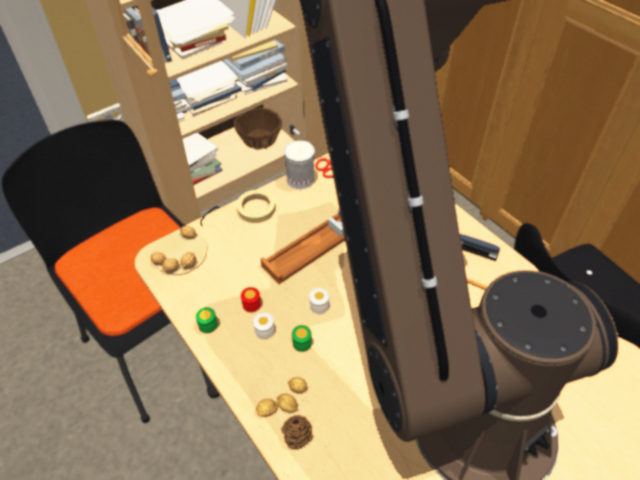

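```bash
python3 -m inch '[{"gripper":1,"offset":[0,0,0],"roll":0},{"gripper":1,"offset":[0,0,0],"roll":0},{"gripper":1,"offset":[0,0,-0.02],"roll":0},{"gripper":1,"offset":[0,0,-0.06],"roll":0},{"gripper":1,"offset":[0,0,-0.1],"roll":0}]'
python3 - <<'E'
from h import *
import pickle
p3=pickle.load(open("p3.pkl","rb"));p2=(p3[0],)+pickle.load(open("p2.pkl","rb"))
for n,a,b in [("A",(328,261),(358,165)),("B",(210,264),(230,168)),("C",(97,248),(105,152)),("D",(454,267),(493,171))]:
    x=onz("wrist",a,.046,p3);y=onz("wrist",b,.046,p2);t=tri([ray("wrist",a,p3),ray("wrist",b,p2)])
    print(n,x,y,t,"R",np.hypot(x[0],x[1]))
plan([0.5,0.15,0.2],90)
E
```

```text
time_s: 14.1
position: [0.5915, -0.1618, 0.1628]
orientation: [-0.001, 0.729, 0.684, -0.0]
contact_force: [0.5, 0.1, -0.4]
opening: 0.997
A [ 0.43229426 -0.05417424  0.046     ] [ 0.43154676 -0.05533924  0.046     ] [ 0.43156626 -0.05483371  0.04470984] R 0.4356755375100766
B [0.42864473 0.09408395 0.046     ] [0.42880297 0.093177   0.046     ] [0.42907211 0.09329376 0.04724002] R 0.4388486032268378
C [0.45039438 0.23190695 0.046     ] [0.44760947 0.23482756 0.046     ] [0.44634825 0.2400208  0.03458069] R 0.5065924717952527
D [ 0.42375978 -0.21289973  0.046     ] [ 0.42381905 -0.21252761  0.046     ] [ 0.42373613 -0.21280857  0.04577762] R 0.47423479831816623
pos [ 0.5915 -0.1618  0.1628] yaw 86.37 tilt 0.07 q6 -1.82
offset [ 0.3054 -0.1111 -0.037 ] roll -0.73 open 0.997 t 14.1 F [ 0.5  0.1 -0.4]
```

```bash
python3 - <<'E'
from h import *
plan([0.449,0.233,0.16],86.4)
E
python3 -m inch '[{"gripper":1,"offset":[0.04,-0.016,0],"roll":0},{"gripper":1,"offset":[0.08,-0.032,0],"roll":0},{"gripper":1,"offset":[0.12,-0.05,0],"roll":0},{"gripper":1,"offset":[0.16,-0.066,0],"roll":0},{"gripper":1,"offset":[0.2,-0.083,0],"roll":0}]'
python3 - <<'E'
from h import *
plan([0.449,0.233,0.16],86.4)
E
```

```text
pos [ 0.5915 -0.1618  0.1628] yaw 86.37 tilt 0.07 q6 -1.82
offset [ 0.385  -0.1672  0.0031] roll -0.01 open 0.997 t 14.1 F [ 0.5  0.1 -0.4]
time_s: 14.6
position: [0.5212, 0.0442, 0.1624]
orientation: [0.0, 0.729, 0.684, 0.0]
contact_force: [0.4, -0.3, -0.5]
opening: 0.998
pos [0.5212 0.0442 0.1624] yaw 86.35 tilt 0.06 q6 -1.48
offset [ 0.1838 -0.084   0.0023] roll -0.01 open 0.998 t 14.6 F [ 0.4 -0.3 -0.5]
```

```bash

python3 -m inch '[{"gripper":1,"offset":[0.04,-0.02,0],"roll":0},{"gripper":1,"offset":[0.08,-0.04,0],"roll":0},{"gripper":1,"offset":[0.12,-0.06,0],"roll":0},{"gripper":1,"offset":[0.16,-0.075,0],"roll":0},{"gripper":1,"offset":[0.184,-0.084,0],"roll":0}]'
python3 -m inch '[{"gripper":1,"offset":[0,0,0],"roll":0}]'
python3 - <<'E'
from h import *
p=campose("wrist");im=r.read_camera("wrist");cv2.imwrite("pics/w9.png",im[:,:,::-1])
plan([0.449,0.233,0.02],86.4)
print(proj("wrist",[0.449,0.233,.046],p))
for x in spot("wrist","jar_1",p): print(*x)
E
```

```text
time_s: 15.1
position: [0.4483, 0.2343, 0.1624]
orientation: [0.0, 0.729, 0.685, 0.0]
contact_force: [0.9, -0.5, 0.5]
opening: 1.0
time_s: 15.2
position: [0.4485, 0.2346, 0.1624]
orientation: [0.0, 0.728, 0.686, 0.001]
contact_force: [-0.5, -0.2, -0.1]
opening: 1.001
pos [0.4489 0.2332 0.1623] yaw 86.54 tilt 0.04 q6 -1.09
offset [-0.0002  0.      0.1423] roll 0.03 open 0.999 t 15.25 F [ 0.6 -1.8 -0.4]
[317.5409504  231.81544612]
0.93 [0.5196 0.2222 0.0474] [309. 321.]
0.88 [0.5224 0.3255 0.0295] [438. 306.]
0.79 [0.4449 0.2318 0.0457] [315. 226.]
0.69 [0.3752 0.1868 0.0434] [240. 128.]
0.68 [0.4202 0.1066 0.0465] [132. 203.]
```

View pics/w9.png

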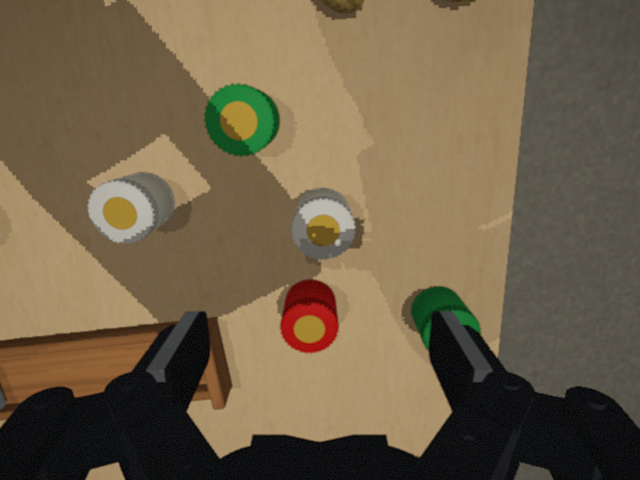

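Candidates are white (323,228), green (241,120), red (309,325), green (445,312) and white (122,211). The white one at (323,228) fits. I'll confirm it in a crop.

```bash
python3 - <<'E'
from h import *
p=campose("wrist")
print(onz("wrist",(323,230),.046,p)); t=onz("wrist",(323,230),.046,p); plan([t[0],t[1],0.02],86.5)
im=cv2.imread("pics/w9.png");cv2.imwrite("pics/w9c.png",cv2.resize(im[170:360,270:490],None,fx=3,fy=3))
E
```

```text
[0.44842396 0.23448136 0.046     ]
pos [0.4492 0.2322 0.1622] yaw 86.49 tilt 0.03 q6 -1.09
offset [ 0.0022 -0.001   0.1422] roll -0.0 open 1.005 t 15.3 F [-0.4  0.6  0.4]
```

View pics/w9c.png

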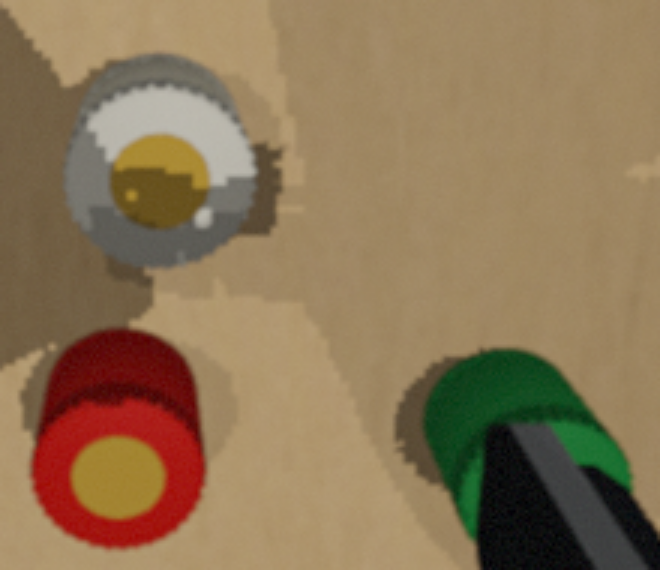

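White jar confirmed. Descending to grip it.

```bash

python3 -m inch '[{"gripper":1,"offset":[0.002,-0.001,0.03],"roll":0},{"gripper":1,"offset":[0.002,-0.001,0.07],"roll":0},{"gripper":1,"offset":[0.002,-0.001,0.11],"roll":0},{"gripper":1,"offset":[0.002,-0.001,0.141],"roll":0},{"gripper":1,"offset":[0.002,-0.001,0.141],"roll":0}]'
python3 -m inch '[{"gripper":0.2,"offset":[0,0,0],"roll":0},{"gripper":0.2,"offset":[0,0,0],"roll":0},{"gripper":0.2,"offset":[0,0,0],"roll":0},{"gripper":0.2,"offset":[0,0,0],"roll":0},{"gripper":0.2,"offset":[0,0,0],"roll":0}]'
python3 -m inch '[{"gripper":0.2,"offset":[0,0,-0.02],"roll":0},{"gripper":0.2,"offset":[0,0,-0.05],"roll":0},{"gripper":0.2,"offset":[0,0,-0.07],"roll":0},{"gripper":0.2,"offset":[0,0,-0.07],"roll":0}]'
python3 - <<'E'
from h import *
p=campose("wrist");im=r.read_camera("wrist");cv2.imwrite("pics/w10.png",im[:,:,::-1])
plan([0.5759,0.1045,0.09],3.43)
E
```

```text
time_s: 15.8
position: [0.4465, 0.2318, 0.0181]
orientation: [-0.001, 0.729, 0.684, -0.003]
contact_force: [0.7, -0.5, 0.0]
opening: 1.0
time_s: 16.3
position: [0.4495, 0.2342, 0.0232]
orientation: [0.001, 0.729, 0.685, 0.001]
contact_force: [-0.1, -2.5, 16.1]
opening: 0.501
time_s: 16.7
position: [0.4502, 0.2348, 0.0947]
orientation: [0.001, 0.729, 0.685, 0.003]
contact_force: [-0.1, 1.0, -0.7]
opening: 0.501
pos [0.4495 0.2345 0.0933] yaw 86.44 tilt 0.25 q6 -1.09
offset [-0.1219  0.1343  0.0035] roll 16.6 open 0.499 t 16.75 F [ 0.7 -0.  -0.7]
```

View pics/w10.png

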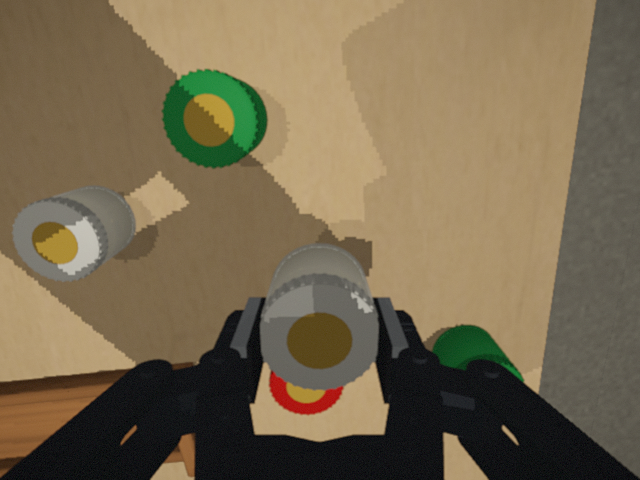

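The jar is held at (320,320).

```bash

python3 -m inch '[{"gripper":0.2,"offset":[-0.02,0.025,-0.01],"roll":1.6},{"gripper":0.2,"offset":[-0.05,0.05,-0.01],"roll":3.3},{"gripper":0.2,"offset":[-0.08,0.08,-0.01],"roll":5},{"gripper":0.2,"offset":[-0.1,0.11,-0.01],"roll":6.7},{"gripper":0.2,"offset":[-0.119,0.134,-0.01],"roll":8.3}]'
python3 -m inch '[{"gripper":0.2,"offset":[0,0,0],"roll":1.6},{"gripper":0.2,"offset":[0,0,0],"roll":3.3},{"gripper":0.2,"offset":[0,0,0],"roll":5},{"gripper":0.2,"offset":[0,0,0],"roll":6.7},{"gripper":0.2,"offset":[0,0,0],"roll":8.3}]'
python3 - <<'E'
from h import *
plan([0.5761,0.1025,0.031],3.43)
p=campose("wrist");im=r.read_camera("wrist");cv2.imwrite("pics/w11.png",im[:,:,::-1])
E
```

```text
time_s: 17.25
position: [0.5758, 0.1053, 0.1008]
orientation: [0.0, 0.925, 0.379, 0.0]
contact_force: [0.2, 0.3, 0.3]
opening: 0.497
time_s: 17.75
position: [0.5742, 0.1067, 0.1006]
orientation: [0.0, 1.0, 0.027, -0.0]
contact_force: [-0.3, -0.2, -1.1]
opening: 0.502
pos [0.5742 0.1067 0.1006] yaw 3.08 tilt 0.04 q6 0.08
offset [0.0017 0.0043 0.0696] roll -0.07 open 0.502 t 17.75 F [-0.3 -0.2 -1.1]
```

View pics/w11.png

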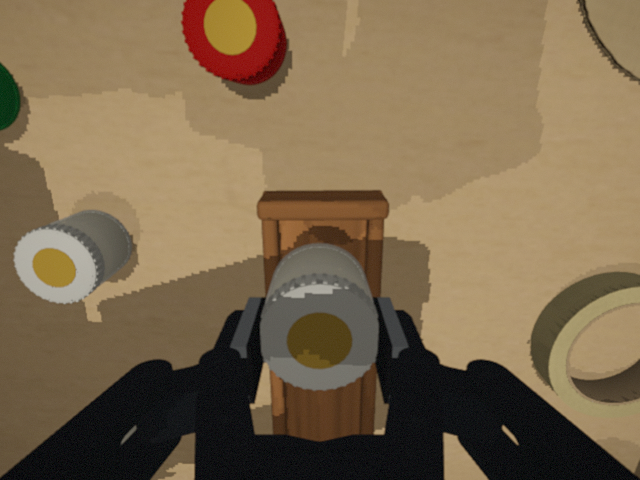

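The rack is centred at x≈322 px under the jar at 320, with the end wall at the top (205). Lowering.

```bash

python3 -m inch '[{"gripper":0.2,"offset":[0.0017,0.004,0.025],"roll":0},{"gripper":0.2,"offset":[0.0017,0.004,0.05],"roll":0},{"gripper":0.2,"offset":[0.0017,0.004,0.065],"roll":0},{"gripper":0.2,"offset":[0.0017,0.004,0.069],"roll":0},{"gripper":0.2,"offset":[0.0017,0.004,0.069],"roll":0}]'
python3 - <<'E'
from h import *
plan([0.5761,0.1025,0.031],3.43)
p=campose("wrist");im=r.read_camera("wrist");cv2.imwrite("pics/w12.png",im[:,:,::-1])
E
```

```text
time_s: 18.3
position: [0.5761, 0.1029, 0.0317]
orientation: [0.0, 1.0, 0.03, -0.001]
contact_force: [-0.1, -0.5, -1.4]
opening: 0.503
pos [0.5761 0.1029 0.0317] yaw 3.49 tilt 0.07 q6 0.06
offset [-0.      0.0004  0.0007] roll 0.01 open 0.503 t 18.3 F [-0.1 -0.5 -1.4]
```

View pics/w12.png

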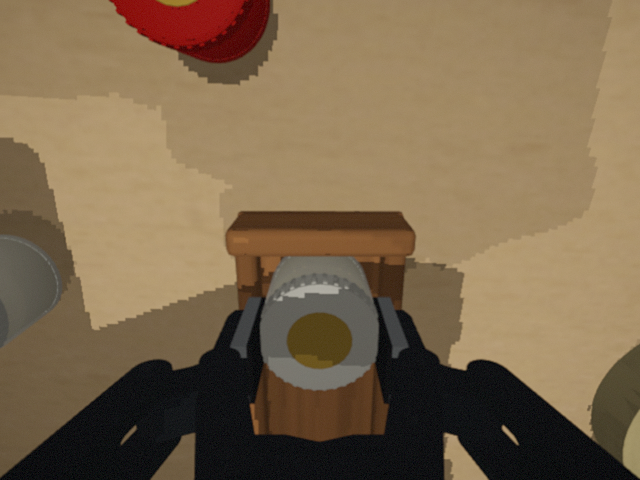

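```bash

python3 -m inch '[{"gripper":0.2,"offset":[0,0,0.002],"roll":0},{"gripper":0.2,"offset":[0,0,0.002],"roll":0}]'
python3 -m inch '[{"gripper":1,"offset":[0,0,0],"roll":0},{"gripper":1,"offset":[0,0,0],"roll":0},{"gripper":1,"offset":[0,0,0],"roll":0},{"gripper":1,"offset":[0,0,-0.03],"roll":0},{"gripper":1,"offset":[0,0,-0.07],"roll":0}]'
python3 -m inch '[{"gripper":1,"offset":[0,0,-0.04],"roll":0},{"gripper":1,"offset":[0,0,-0.06],"roll":0},{"gripper":1,"offset":[0,0,-0.06],"roll":0}]'
python3 - <<'E'
from h import *
p=campose("wrist");im=r.read_camera("wrist");cv2.imwrite("pics/w13.png",im[:,:,::-1])
plan([0.429,0.0935,0.16],3.43)
for x in spot("wrist","jar_1",p): print(*x)
E
```

```text
time_s: 18.55
position: [0.5769, 0.103, 0.0307]
orientation: [-0.0, 1.0, 0.03, 0.001]
contact_force: [-0.4, 0.3, -0.4]
opening: 0.5
time_s: 19.05
position: [0.5751, 0.1027, 0.0993]
orientation: [0.0, 1.0, 0.03, -0.002]
contact_force: [2.2, -0.3, -0.5]
opening: 1.004
time_s: 19.35
position: [0.5783, 0.1032, 0.1634]
orientation: [-0.0, 1.0, 0.03, 0.003]
contact_force: [-0.0, -0.5, -1.0]
opening: 1.0
pos [0.5773 0.103  0.1616] yaw 3.43 tilt 0.17 q6 0.07
offset [-0.1486  0.0006  0.0011] roll 0.0 open 0.996 t 19.4 F [ 0.6  0.5 -0.8]
0.91 [0.3912 0.1849 0.0398] [36. 91.]
0.82 [0.4316 0.1016 0.0502] [106. 222.]
0.76 [0.5769 0.1072 0.0501] [316. 226.]
0.61 [ 0.4266 -0.0299  0.0213] [135. 358.]
0.58 [0.5288 0.2222 0.0477] [248.  39.]
0.57 [0.7817 0.046  0.0221] [559. 301.]
```

View pics/w13.png

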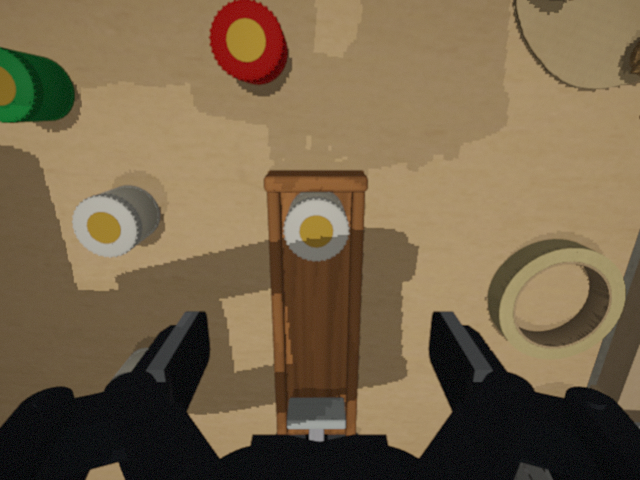

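Jar stands in slot 1 at (316,228), just off the end wall. The next jar is the white one at (105,227).

```bash
python3 - <<'E'
from h import *
p=campose("wrist"); print(onz("wrist",(105,228),.046,p),onz("wrist",(316,231),.052,p))
E
python3 -m inch '[{"gripper":1,"offset":[-0.04,0,0],"roll":0},{"gripper":1,"offset":[-0.08,0,0],"roll":0},{"gripper":1,"offset":[-0.12,0,0],"roll":0},{"gripper":1,"offset":[-0.148,0,0],"roll":0},{"gripper":1,"offset":[-0.148,0.001,0],"roll":0}]'
python3 -m inch '[{"gripper":1,"offset":[0,0,0],"roll":0},{"gripper":1,"offset":[0,0,0],"roll":0}]'
python3 - <<'E'
from h import *
p=campose("wrist");im=r.read_camera("wrist");cv2.imwrite("pics/w14.png",im[:,:,::-1])
plan([0.429,0.0935,0.02],3.43)
print(proj("wrist",[0.429,0.0935,.046],p))
for x in spot("wrist","jar_1",p): print(*x)
E
```

```text
[0.42716838 0.09659068 0.046     ] [0.57449167 0.10492665 0.052     ]
time_s: 19.95
position: [0.4238, 0.0926, 0.1588]
orientation: [0.0, 1.0, 0.03, -0.003]
contact_force: [-0.3, -0.5, 0.2]
opening: 1.004
time_s: 20.15
position: [0.4296, 0.0931, 0.1597]
orientation: [0.0, 1.0, 0.03, -0.0]
contact_force: [0.8, 0.4, -0.0]
opening: 1.003
pos [0.4297 0.0931 0.1598] yaw 3.42 tilt 0.0 q6 0.08
offset [-0.0007 -0.0004  0.1398] roll -0.0 open 0.999 t 20.2 F [ 0.3 -0.3  0.1]
[318.10213976 231.0158897 ]
0.97 [0.5679 0.1072 0.0503] [522. 225.]
0.91 [ 0.4297 -0.0416  0.0425] [309. 387.]
0.86 [0.5247 0.219  0.0437] [487.  42.]
0.78 [0.426  0.0999 0.0485] [314. 223.]
0.56 [0.3765 0.1836 0.045 ] [243.  89.]
```

View pics/w14.png

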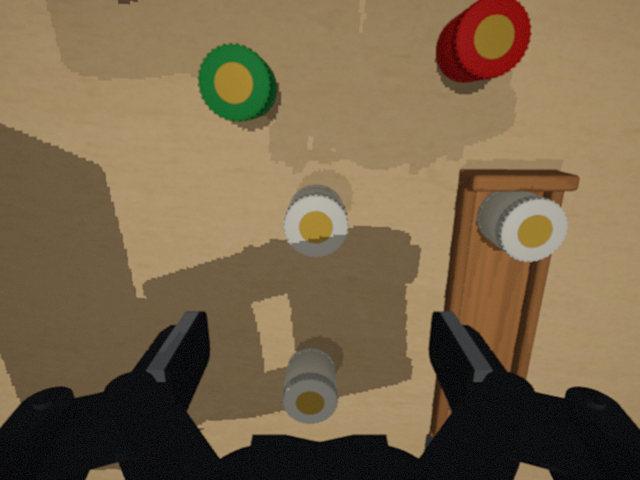

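The white jar's dot is at (316,227), with green at (236,82) and red at (490,38) well clear. Descending.

```bash

python3 -m inch '[{"gripper":1,"offset":[-0.0015,-0.003,0.03],"roll":0},{"gripper":1,"offset":[-0.0015,-0.003,0.07],"roll":0},{"gripper":1,"offset":[-0.0015,-0.003,0.11],"roll":0},{"gripper":1,"offset":[-0.0015,-0.003,0.138],"roll":0},{"gripper":1,"offset":[-0.0015,-0.003,0.138],"roll":0}]'
python3 -m inch '[{"gripper":0.2,"offset":[0,0,0],"roll":0},{"gripper":0.2,"offset":[0,0,0],"roll":0},{"gripper":0.2,"offset":[0,0,0],"roll":0},{"gripper":0.2,"offset":[0,0,0],"roll":0},{"gripper":0.2,"offset":[0,0,0],"roll":0}]'
python3 -m inch '[{"gripper":0.2,"offset":[0,0,-0.02],"roll":0},{"gripper":0.2,"offset":[0,0,-0.05],"roll":0},{"gripper":0.2,"offset":[0,0,-0.08],"roll":0},{"gripper":0.2,"offset":[0,0,-0.08],"roll":0}]'
python3 - <<'E'
from h import *
p=campose("wrist");im=r.read_camera("wrist");cv2.imwrite("pics/w15.png",im[:,:,::-1])
v=np.load("rack.npy");c,s=np.cos(v[2]),np.sin(v[2]);x=-.077; t=[v[0]+c*x,v[1]+s*x,.1];print(t)
plan(t,3.43)
E
```

```text
time_s: 20.75
position: [0.4255, 0.0956, 0.0191]
orientation: [0.0, 1.0, 0.03, -0.003]
contact_force: [-0.3, 0.7, 1.1]
opening: 0.996
time_s: 21.25
position: [0.4283, 0.0961, 0.0238]
orientation: [-0.0, 1.0, 0.03, 0.002]
contact_force: [-1.2, -1.1, 17.8]
opening: 0.501
time_s: 21.65
position: [0.4295, 0.0964, 0.1062]
orientation: [-0.0, 1.0, 0.03, 0.003]
contact_force: [-0.4, -0.2, -1.8]
opening: 0.495
[np.float64(0.5789262321364677), np.float64(0.054626378642566045), 0.1]
pos [0.4289 0.0962 0.1047] yaw 3.43 tilt 0.32 q6 0.09
offset [0.1473 0.0505 0.0055] roll 0.0 open 0.502 t 21.7 F [-0.4  0.1 -0.6]
```

View pics/w15.png

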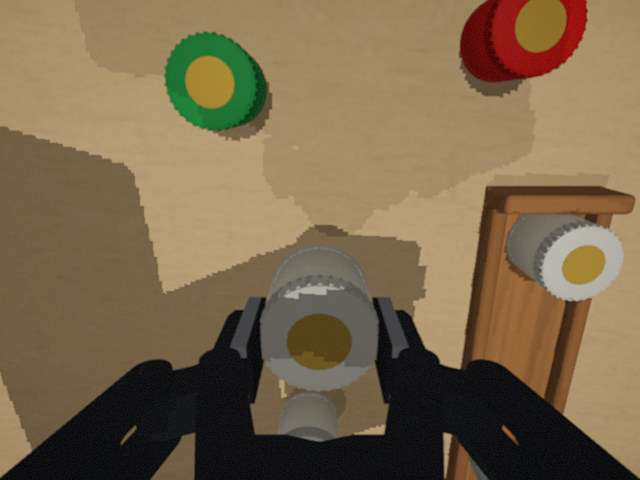

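```bash

python3 -m inch '[{"gripper":0.2,"offset":[0.04,0.02,0],"roll":0},{"gripper":0.2,"offset":[0.08,0.04,0],"roll":0},{"gripper":0.2,"offset":[0.12,0.05,0],"roll":0},{"gripper":0.2,"offset":[0.147,0.0505,0],"roll":0},{"gripper":0.2,"offset":[0.147,0.0505,0],"roll":0}]'
python3 -m inch '[{"gripper":0.2,"offset":[0,0,0.02],"roll":0},{"gripper":0.2,"offset":[0,0,0.035],"roll":0},{"gripper":0.2,"offset":[0,0,0.035],"roll":0}]'
python3 - <<'E'
from h import *
p=campose("wrist");im=r.read_camera("wrist");cv2.imwrite("pics/w16.png",im[:,:,::-1])
plan([.5789,.0546,.031],3.43)
E
```

```text
time_s: 22.2
position: [0.5806, 0.0539, 0.1019]
orientation: [-0.0, 1.0, 0.029, 0.002]
contact_force: [0.0, 0.0, -1.6]
opening: 0.501
time_s: 22.5
position: [0.5747, 0.0543, 0.0652]
orientation: [0.0, 1.0, 0.03, -0.002]
contact_force: [-0.1, 0.0, 0.4]
opening: 0.498
pos [0.5754 0.0544 0.0663] yaw 3.44 tilt 0.15 q6 -0.02
offset [ 0.0036 -0.      0.0353] roll 0.0 open 0.505 t 22.55 F [-0.5 -0.4  0. ]
```

View pics/w16.png

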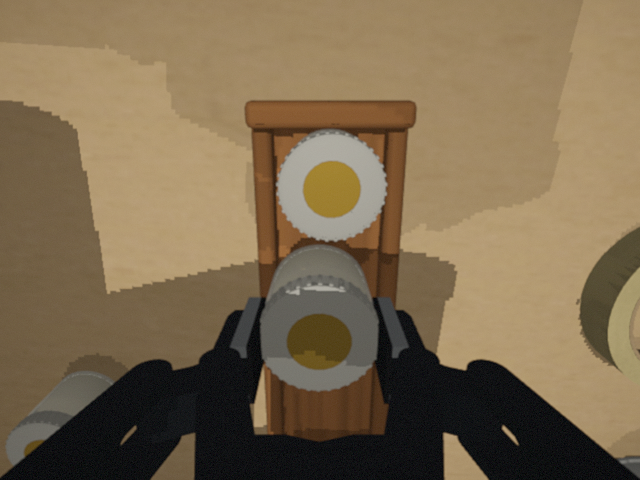

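```bash

python3 -m inch '[{"gripper":0.2,"offset":[0.001,0,0.01],"roll":0},{"gripper":0.2,"offset":[0.001,0,0.02],"roll":0},{"gripper":0.2,"offset":[0.001,0,0.03],"roll":0},{"gripper":0.2,"offset":[0.001,0,0.034],"roll":0},{"gripper":0.2,"offset":[0.001,0,0.034],"roll":0}]'
python3 - <<'E'
from h import *
plan([.5789,.0546,.031],3.43)
E
```

```text
time_s: 23.05
position: [0.5773, 0.0544, 0.0323]
orientation: [0.0, 1.0, 0.03, -0.001]
contact_force: [-0.3, -0.4, -0.7]
opening: 0.498
pos [0.5773 0.0544 0.0323] yaw 3.43 tilt 0.08 q6 -0.02
offset [ 0.0016 -0.0001  0.0013] roll 0.0 open 0.498 t 23.05 F [-0.3 -0.4 -0.7]
```

```bash

python3 -m inch '[{"gripper":0.2,"offset":[0.001,0,0.0015],"roll":0},{"gripper":0.2,"offset":[0.001,0,0.002],"roll":0}]'
python3 -m inch '[{"gripper":1,"offset":[0,0,0],"roll":0},{"gripper":1,"offset":[0,0,0],"roll":0},{"gripper":1,"offset":[0,0,0],"roll":0},{"gripper":1,"offset":[0,0,-0.03],"roll":0},{"gripper":1,"offset":[0,0,-0.07],"roll":0}]'
python3 -m inch '[{"gripper":1,"offset":[0,0,-0.04],"roll":0},{"gripper":1,"offset":[0,0,-0.06],"roll":0},{"gripper":1,"offset":[0,0,-0.06],"roll":0}]'
python3 - <<'E'
from h import *
p=campose("wrist");im=r.read_camera("wrist");cv2.imwrite("pics/w17.png",im[:,:,::-1])
plan([0.432,-0.0545,0.16],3.43)
for x in spot("wrist","jar_1",p): print(*x)
E
```

```text
time_s: 23.25
position: [0.5793, 0.0545, 0.0313]
orientation: [0.0, 1.0, 0.03, 0.0]
contact_force: [0.2, 0.5, -1.2]
opening: 0.502
time_s: 23.75
position: [0.5774, 0.0544, 0.1004]
orientation: [0.0, 1.0, 0.03, -0.002]
contact_force: [1.1, 0.3, -0.4]
opening: 0.998
time_s: 24.05
position: [0.5808, 0.0545, 0.1645]
orientation: [-0.0, 1.0, 0.03, 0.003]
contact_force: [-0.2, 0.2, -0.6]
opening: 1.001
pos [0.5798 0.0545 0.1626] yaw 3.43 tilt 0.18 q6 -0.02
offset [-0.154   0.1     0.0022] roll 0.0 open 1.001 t 24.1 F [ 0.2 -0.6 -0.4]
0.91 [0.5785 0.1001 0.0519] [319. 166.]
0.89 [0.3942 0.1749 0.0273] [41. 28.]
0.82 [0.5309 0.1985 0.0154] [256.   6.]
0.8 [ 0.4382 -0.0421  0.0447] [129. 337.]
0.76 [0.5787 0.0581 0.0545] [315. 228.]
0.63 [ 0.4146 -0.1953  0.0406] [121. 478.]
```

View pics/w17.png

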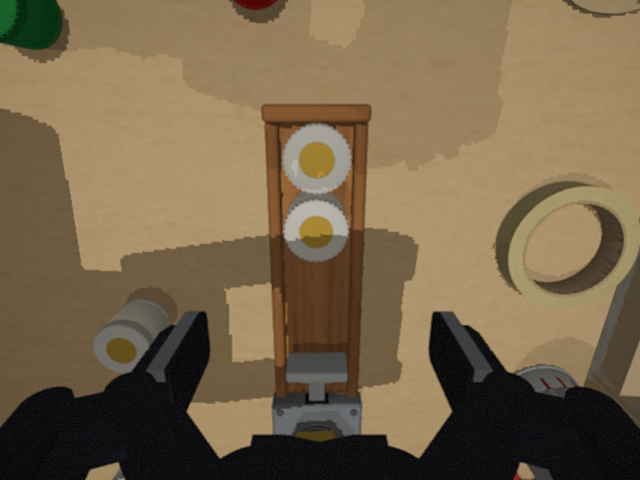

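Two jars now stand in the row at (317,160) and (316,231). The next is the white one at (122,349).

```bash

python3 -m inch '[{"gripper":1,"offset":[-0.035,0.025,0],"roll":0},{"gripper":1,"offset":[-0.07,0.05,0],"roll":0},{"gripper":1,"offset":[-0.11,0.075,0],"roll":0},{"gripper":1,"offset":[-0.13,0.09,0],"roll":0},{"gripper":1,"offset":[-0.153,0.1,0],"roll":0}]'
python3 -m inch '[{"gripper":1,"offset":[0,0,0],"roll":0},{"gripper":1,"offset":[0,0,0],"roll":0},{"gripper":1,"offset":[0,0,0],"roll":0}]'
python3 - <<'E'
from h import *
p=campose("wrist");im=r.read_camera("wrist");cv2.imwrite("pics/w18.png",im[:,:,::-1])
plan([0.432,-0.0545,0.021],3.43)
print(proj("wrist",[0.432,-0.0545,.046],p))
for x in spot("wrist","jar_1",p): print(*x)
E
```

```text
time_s: 24.65
position: [0.4304, -0.0553, 0.1601]
orientation: [-0.0, 1.0, 0.03, -0.001]
contact_force: [0.7, 0.2, -0.1]
opening: 1.001
time_s: 24.95
position: [0.4328, -0.0543, 0.1607]
orientation: [-0.0, 1.0, 0.03, -0.0]
contact_force: [-0.1, -0.2, 0.7]
opening: 0.997
pos [ 0.4329 -0.0542  0.1608] yaw 3.46 tilt 0.01 q6 -0.25
offset [-0.0009  0.0003  0.1398] roll 0.01 open 1.002 t 25.0 F [-0.   0.5 -1.1]
[317.8380063  231.40985393]
0.98 [ 0.4338 -0.0494  0.0464] [321. 225.]
0.76 [0.5699 0.0552 0.0572] [561.  73.]
0.75 [ 0.4248 -0.1994  0.0446] [299. 398.]
0.68 [0.5695 0.0873 0.0461] [563.  16.]
```

View pics/w18.png

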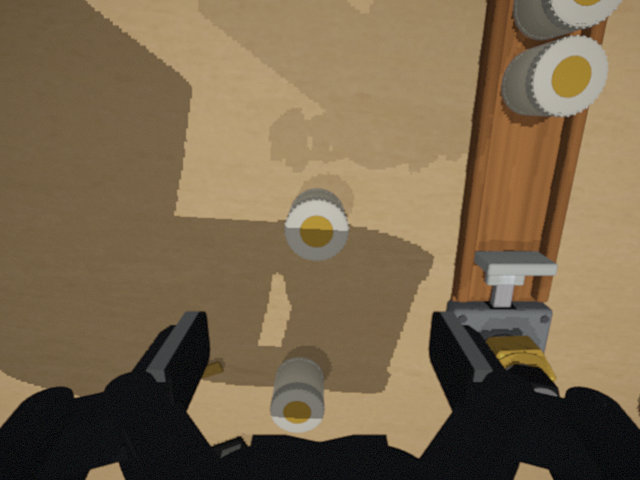

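The dot at (317,231) matches the prediction (318,231). Descending and gripping.

```bash

python3 -m inch '[{"gripper":1,"offset":[-0.001,0,0.03],"roll":0},{"gripper":1,"offset":[-0.001,0,0.07],"roll":0},{"gripper":1,"offset":[-0.001,0,0.11],"roll":0},{"gripper":1,"offset":[-0.001,0,0.139],"roll":0},{"gripper":1,"offset":[-0.001,0,0.139],"roll":0}]'
python3 -m inch '[{"gripper":0.2,"offset":[0,0,0],"roll":0},{"gripper":0.2,"offset":[0,0,0],"roll":0},{"gripper":0.2,"offset":[0,0,0],"roll":0},{"gripper":0.2,"offset":[0,0,0],"roll":0},{"gripper":0.2,"offset":[0,0,0],"roll":0}]'
python3 -m inch '[{"gripper":0.2,"offset":[0,0,-0.02],"roll":0},{"gripper":0.2,"offset":[0,0,-0.05],"roll":0},{"gripper":0.2,"offset":[0,0,-0.08],"roll":0},{"gripper":0.2,"offset":[0,0,-0.08],"roll":0}]'
python3 - <<'E'
from h import *
v=np.load("rack.npy");c,s=np.cos(v[2]),np.sin(v[2]);x=-.028; t=[v[0]+c*x,v[1]+s*x,.1];print(t)
plan(t,3.43)
E
```

```text
time_s: 25.55
position: [0.4295, -0.0538, 0.0192]
orientation: [-0.001, 1.0, 0.03, -0.003]
contact_force: [0.7, -0.3, 0.2]
opening: 1.001
time_s: 26.05
position: [0.4323, -0.0547, 0.0239]
orientation: [0.0, 1.0, 0.03, 0.002]
contact_force: [-1.7, 2.4, 18.7]
opening: 0.5
time_s: 26.45
position: [0.4335, -0.055, 0.1062]
orientation: [0.001, 1.0, 0.03, 0.003]
contact_force: [-0.7, -1.3, -1.1]
opening: 0.498
[np.float64(0.5818596177858933), np.float64(0.005714261037296255), 0.1]
pos [ 0.4335 -0.055   0.1062] yaw 3.43 tilt 0.4 q6 -0.26
offset [ 0.1517 -0.0517  0.0071] roll 0.0 open 0.498 t 26.45 F [-0.7 -1.3 -1.1]
```

```bash

python3 -m inch '[{"gripper":0.2,"offset":[0.04,-0.02,0],"roll":0},{"gripper":0.2,"offset":[0.08,-0.04,0],"roll":0},{"gripper":0.2,"offset":[0.12,-0.05,0],"roll":0},{"gripper":0.2,"offset":[0.14,-0.052,0],"roll":0},{"gripper":0.2,"offset":[0.151,-0.052,0],"roll":0}]'
python3 -m inch '[{"gripper":0.2,"offset":[0,0,0.01],"roll":0},{"gripper":0.2,"offset":[0,0,0.025],"roll":0},{"gripper":0.2,"offset":[0,0,0.035],"roll":0},{"gripper":0.2,"offset":[0,0,0.035],"roll":0},{"gripper":0.2,"offset":[0,0,0.035],"roll":0}]'
python3 - <<'E'
from h import *
p=campose("wrist");im=r.read_camera("wrist");cv2.imwrite("pics/w19.png",im[:,:,::-1])
plan([.5819,.0057,.031],3.43)
E
```

```text
time_s: 26.95
position: [0.5806, 0.007, 0.1026]
orientation: [0.0, 1.0, 0.03, 0.001]
contact_force: [0.0, 0.2, -0.9]
opening: 0.5
time_s: 27.45
position: [0.578, 0.0061, 0.067]
orientation: [-0.0, 1.0, 0.03, -0.0]
contact_force: [-1.0, -0.2, -0.8]
opening: 0.499
pos [0.5785 0.0062 0.0674] yaw 3.41 tilt 0.0 q6 -0.1
offset [0.0034 0.0007 0.0364] roll -0.0 open 0.497 t 27.5 F [-0.1 -0.7 -0.2]
```

View pics/w19.png

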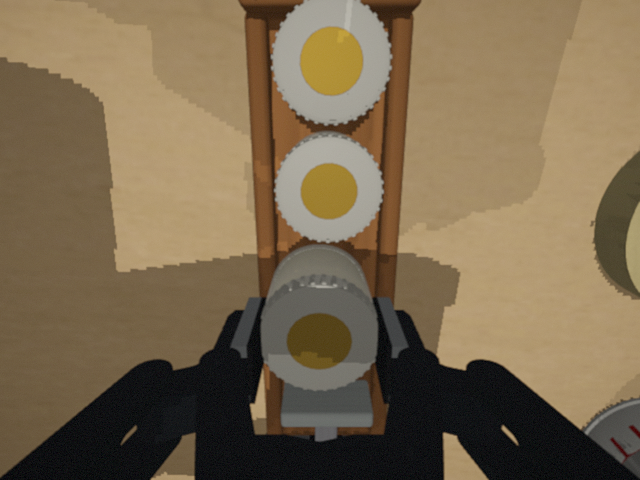

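```bash

python3 -m inch '[{"gripper":0.2,"offset":[0.003,0.0005,0.01],"roll":0},{"gripper":0.2,"offset":[0.003,0.0005,0.02],"roll":0},{"gripper":0.2,"offset":[0.003,0.0005,0.03],"roll":0},{"gripper":0.2,"offset":[0.003,0.0005,0.037],"roll":0},{"gripper":0.2,"offset":[0.003,0.0005,0.037],"roll":0}]'
python3 -m inch '[{"gripper":0.2,"offset":[0,0,0],"roll":0},{"gripper":0.2,"offset":[0,0,0],"roll":0}]'
python3 - <<'E'
from h import *
plan([.5819,.0057,.031],3.43)
E
```

```text
time_s: 28.0
position: [0.5813, 0.0061, 0.0292]
orientation: [-0.0, 1.0, 0.03, -0.001]
contact_force: [-0.4, -0.3, -0.4]
opening: 0.497
time_s: 28.2
position: [0.5817, 0.0061, 0.0297]
orientation: [-0.0, 1.0, 0.03, -0.0]
contact_force: [-0.2, 0.5, -0.6]
opening: 0.501
pos [0.5817 0.0061 0.0297] yaw 3.43 tilt 0.02 q6 -0.1
offset [ 0.0002  0.0004 -0.0013] roll -0.0 open 0.501 t 28.2 F [-0.2  0.5 -0.6]
```

```bash

python3 -m inch '[{"gripper":1,"offset":[0,0,0],"roll":0},{"gripper":1,"offset":[0,0,0],"roll":0},{"gripper":1,"offset":[0,0,0],"roll":0},{"gripper":1,"offset":[0,0,-0.03],"roll":0},{"gripper":1,"offset":[0,0,-0.07],"roll":0}]'
python3 -m inch '[{"gripper":1,"offset":[0,0,-0.04],"roll":0},{"gripper":1,"offset":[0,0,-0.06],"roll":0},{"gripper":1,"offset":[0,0,-0.06],"roll":0}]'
python3 - <<'E'
from h import *
p=campose("wrist");im=r.read_camera("wrist");cv2.imwrite("pics/w20.png",im[:,:,::-1])
plan([0.424,-0.2128,0.16],3.43)
for x in spot("wrist","jar_1",p): print(*x)
E
```

```text
time_s: 28.7
position: [0.5803, 0.0061, 0.0993]
orientation: [-0.0, 1.0, 0.03, -0.002]
contact_force: [0.9, 0.9, -0.3]
opening: 0.999
time_s: 29.0
position: [0.5837, 0.006, 0.1634]
orientation: [0.0, 1.0, 0.03, 0.003]
contact_force: [-0.7, 0.6, -1.4]
opening: 1.003
pos [0.5827 0.006  0.1616] yaw 3.43 tilt 0.17 q6 -0.1
offset [-0.1715  0.2089  0.0011] roll -0.0 open 0.996 t 29.05 F [ 0.5  0.7 -0.2]
0.58 [0.5805 0.0102 0.049 ] [314. 225.]
0.56 [0.5797 0.1025 0.0556] [321.  82.]
0.56 [0.5764 0.0557 0.0547] [311. 160.]
0.42 [ 0.4167 -0.2272  0.0467] [115. 471.]
0.35 [ 0.5938 -0.1464  0.0726] [320. 430.]
```

View pics/w20.png

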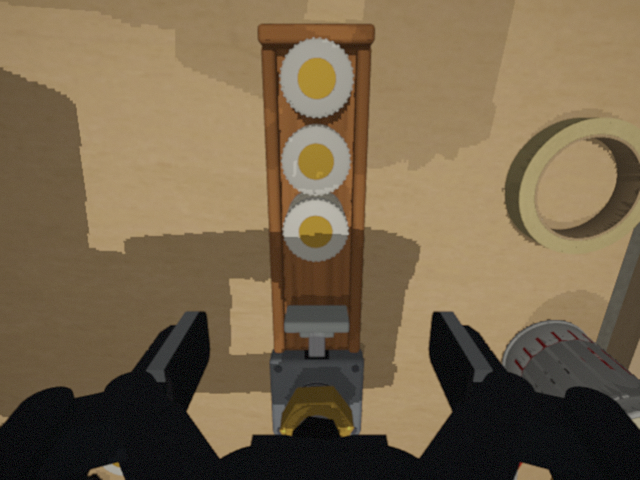

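Three jars are in the row at (317,78), (316,160) and (316,231), with room left before the stop at 307. Fetching the last one.

```bash

python3 -m inch '[{"gripper":1,"offset":[-0.03,0.035,0],"roll":0},{"gripper":1,"offset":[-0.06,0.07,0],"roll":0},{"gripper":1,"offset":[-0.09,0.11,0],"roll":0},{"gripper":1,"offset":[-0.12,0.15,0],"roll":0},{"gripper":1,"offset":[-0.15,0.185,0],"roll":0}]'
python3 -m inch '[{"gripper":1,"offset":[-0.02,0.024,0],"roll":0},{"gripper":1,"offset":[-0.02,0.024,0],"roll":0},{"gripper":1,"offset":[-0.02,0.024,0],"roll":0},{"gripper":1,"offset":[-0.02,0.024,0],"roll":0}]'
python3 - <<'E'
from h import *
p=campose("wrist");im=r.read_camera("wrist");cv2.imwrite("pics/w21.png",im[:,:,::-1])
plan([0.424,-0.2128,0.021],3.43)
print(proj("wrist",[0.424,-0.2128,.046],p))
for x in spot("wrist","jar_1",p): print(*x)
E
```

```text
time_s: 29.6
position: [0.4412, -0.1887, 0.1589]
orientation: [-0.0, 1.0, 0.03, -0.001]
contact_force: [0.7, -0.4, 0.5]
opening: 1.001
time_s: 30.0
position: [0.4247, -0.2121, 0.1595]
orientation: [-0.0, 1.0, 0.03, -0.0]
contact_force: [-0.2, 1.0, 0.6]
opening: 0.999
pos [ 0.4249 -0.2119  0.1596] yaw 3.48 tilt 0.05 q6 -0.59
offset [-0.0008  0.0009  0.1386] roll 0.01 open 0.995 t 30.05 F [0.4 0.6 0.4]
[317.9972293  232.70947883]
0.8 [ 0.425  -0.2091  0.0504] [320. 230.]
0.61 [ 0.5806 -0.1369  0.0259] [549. 133.]
```

View pics/w21.png

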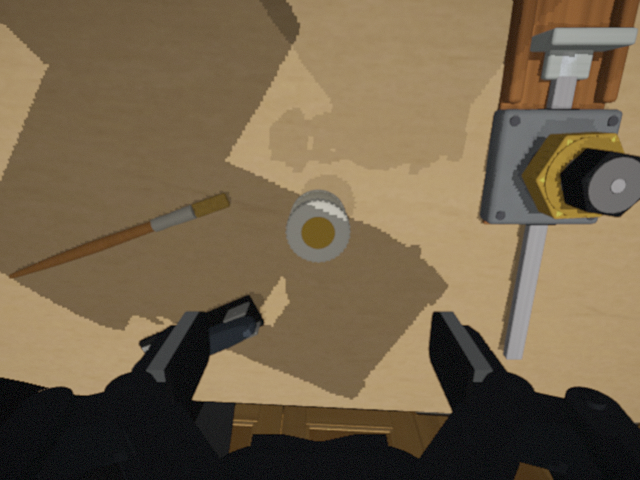

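Jar D's dot at (318,233) matches. The stapler corner at (262,320) is clear of the left finger. Descending.

```bash

python3 -m inch '[{"gripper":1,"offset":[-0.001,0.001,0.03],"roll":0},{"gripper":1,"offset":[-0.001,0.001,0.07],"roll":0},{"gripper":1,"offset":[-0.001,0.001,0.11],"roll":0},{"gripper":1,"offset":[-0.001,0.001,0.138],"roll":0},{"gripper":1,"offset":[-0.001,0.001,0.138],"roll":0}]'
python3 -m inch '[{"gripper":0.2,"offset":[0,0,0],"roll":0},{"gripper":0.2,"offset":[0,0,0],"roll":0},{"gripper":0.2,"offset":[0,0,0],"roll":0},{"gripper":0.2,"offset":[0,0,0],"roll":0},{"gripper":0.2,"offset":[0,0,0],"roll":0}]'
python3 -m inch '[{"gripper":0.2,"offset":[0,0,-0.02],"roll":0},{"gripper":0.2,"offset":[0,0,-0.06],"roll":0},{"gripper":0.2,"offset":[0,0,-0.1],"roll":0},{"gripper":0.2,"offset":[0,0,-0.125],"roll":0},{"gripper":0.2,"offset":[0,0,-0.125],"roll":0}]'
python3 - <<'E'
from h import *
v=np.load("rack.npy");c,s=np.cos(v[2]),np.sin(v[2]);x=.023; t=[v[0]+c*x,v[1]+s*x,.15];print(t)
plan(t,3.43)
E
```

```text
time_s: 30.6
position: [0.4222, -0.212, 0.0192]
orientation: [-0.001, 1.0, 0.031, -0.002]
contact_force: [1.3, -1.1, 0.2]
opening: 0.996
time_s: 31.1
position: [0.4247, -0.2142, 0.0239]
orientation: [0.001, 1.0, 0.03, 0.001]
contact_force: [-0.4, 4.0, 17.9]
opening: 0.498
time_s: 31.6
position: [0.4257, -0.215, 0.1514]
orientation: [0.002, 1.0, 0.03, 0.003]
contact_force: [-1.4, 0.0, -0.2]
opening: 0.496
[np.float64(0.5849127334618262), np.float64(-0.045194269531453946), 0.15]
pos [ 0.4257 -0.215   0.1514] yaw 3.43 tilt 0.43 q6 -0.59
offset [ 0.1691 -0.16    0.0018] roll -0.0 open 0.496 t 31.6 F [-1.4  0.  -0.2]
```

```bash

python3 -m inch '[{"gripper":0.2,"offset":[0.034,-0.032,0],"roll":0},{"gripper":0.2,"offset":[0.068,-0.064,0],"roll":0},{"gripper":0.2,"offset":[0.102,-0.096,0],"roll":0},{"gripper":0.2,"offset":[0.136,-0.128,0],"roll":0},{"gripper":0.2,"offset":[0.169,-0.16,0],"roll":0}]'
python3 -m inch '[{"gripper":0.2,"offset":[0,0,0],"roll":0},{"gripper":0.2,"offset":[0,0,0.03],"roll":0},{"gripper":0.2,"offset":[0,0,0.06],"roll":0},{"gripper":0.2,"offset":[0,0,0.07],"roll":0},{"gripper":0.2,"offset":[0,0,0.07],"roll":0}]'
python3 -m inch '[{"gripper":0.2,"offset":[0,0,0],"roll":0},{"gripper":0.2,"offset":[0,0,0],"roll":0}]'
python3 - <<'E'
from h import *
p=campose("wrist");im=r.read_camera("wrist");cv2.imwrite("pics/w22.png",im[:,:,::-1])
plan([.5849,-.0452,.03],3.43)
v=np.load("rack.npy");c,s=np.cos(v[2]),np.sin(v[2])
def rk(X): d=X[:2]-v[:2]; return np.array([c*d[0]+s*d[1],-s*d[0]+c*d[1]]).round(4)
o=r.get_obs();print("tcp rack",rk(o["position"]))
E
```

```text
time_s: 32.1
position: [0.5838, -0.0423, 0.1472]
orientation: [0.0, 1.0, 0.03, 0.0]
contact_force: [1.0, -1.8, -0.1]
opening: 0.505
time_s: 32.6
position: [0.5815, -0.0441, 0.076]
orientation: [-0.0, 1.0, 0.03, -0.001]
contact_force: [0.3, 0.0, -0.1]
opening: 0.503
time_s: 32.8
position: [0.5836, -0.0443, 0.0784]
orientation: [0.0, 1.0, 0.03, 0.001]
contact_force: [0.4, 0.3, -0.3]
opening: 0.501
pos [ 0.5836 -0.0442  0.0784] yaw 3.42 tilt 0.12 q6 -0.19
offset [0.0012 0.001  0.0484] roll -0.0 open 0.497 t 32.85 F [ 1.3  0.6 -1.1]
tcp rack [ 0.0219 -0.0013]
```

View pics/w22.png

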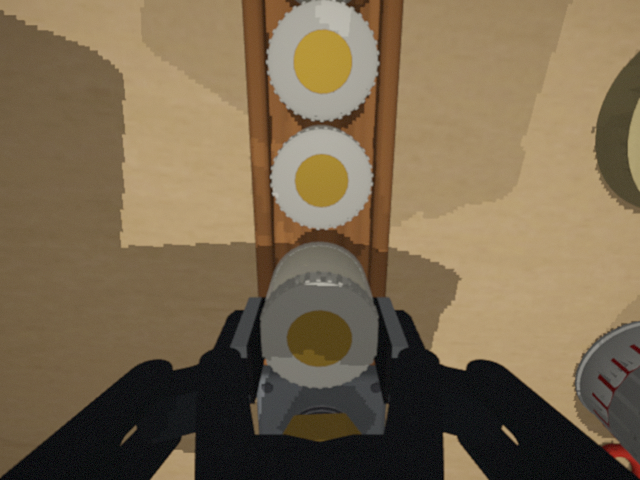

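```bash
python3 - <<'E'
from h import *
p=campose("wrist")
v=np.load("rack.npy");c,s=np.cos(v[2]),np.sin(v[2])
def rk(X): d=X[:2]-v[:2]; return np.array([c*d[0]+s*d[1],-s*d[0]+c*d[1]]).round(4)
for u in [(322,181),(322,62)]: print("jar",rk(onz("wrist",u,.052,p)))
o=r.get_obs(); o=dict(o);o["position"]=np.array([.5827,.006,.1616]);
q=campose("wrist",o)
for u in [(316,306),(316,309)]: print("stop top front edge?",rk(onz("wrist",u,.038,q)))
for u in [(316,231),(316,161)]: print("jar",rk(onz("wrist",u,.052,q)))
E
python3 - <<'E'
import cv2
im=cv2.imread("pics/w20.png");cv2.imwrite("pics/w20c.png",cv2.resize(im[190:380,250:390],None,fx=4,fy=4,interpolation=cv2.INTER_CUBIC)[:,:,:])
E
```

```text
jar [-0.0288  0.0001]
jar [-0.077   0.0001]
stop top front edge? [ 0.0355 -0.0012]
stop top front edge? [ 0.0381 -0.0012]
jar [-0.0299 -0.001 ]
jar [-0.0776 -0.0008]
```

View pics/w20c.png

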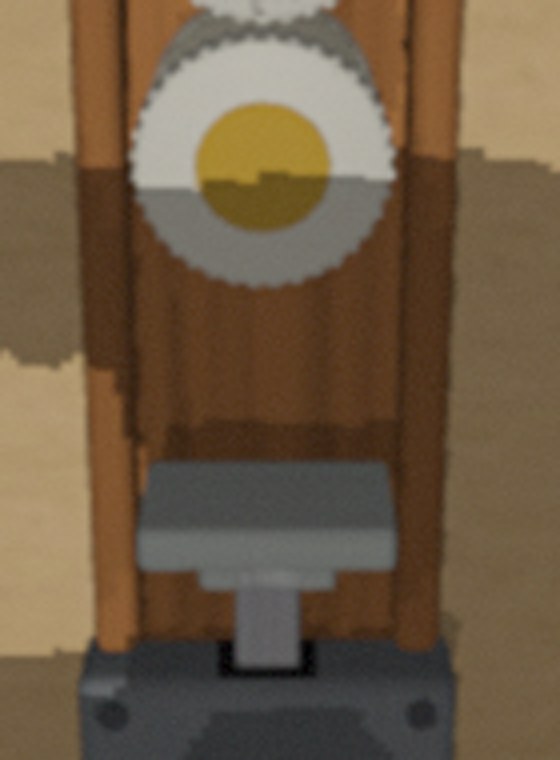

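The stop's front top edge is at crop y≈530, about +50 mm in rack x. Jar 3 is at −29 mm, so the centre of the free place is about +22 mm and the tool is at +21.9. Lowering.

```bash

python3 -m inch '[{"gripper":0.2,"offset":[0.001,0,0.01],"roll":0},{"gripper":0.2,"offset":[0.001,0,0.02],"roll":0},{"gripper":0.2,"offset":[0.001,0,0.03],"roll":0},{"gripper":0.2,"offset":[0.001,0,0.04],"roll":0},{"gripper":0.2,"offset":[0.001,0,0.0475],"roll":0}]'
python3 -m inch '[{"gripper":0.2,"offset":[0,0,0],"roll":0},{"gripper":0.2,"offset":[0,0,0],"roll":0}]'
python3 - <<'E'
from h import *
plan([.5849,-.0452,.030],3.43)
p=campose("wrist");im=r.read_camera("wrist");cv2.imwrite("pics/w23.png",im[:,:,::-1])
E
```

```text
time_s: 33.35
position: [0.5834, -0.0439, 0.0288]
orientation: [-0.0, 1.0, 0.03, -0.0]
contact_force: [-19.1, -1.5, 94.9]
opening: 0.5
time_s: 33.55
position: [0.5836, -0.0439, 0.029]
orientation: [-0.0, 1.0, 0.03, -0.0]
contact_force: [-0.4, -0.3, -1.1]
opening: 0.498
pos [ 0.5836 -0.0439  0.029 ] yaw 3.43 tilt 0.03 q6 -0.19
offset [ 0.0012  0.0014 -0.001 ] roll -0.0 open 0.498 t 33.55 F [-0.4 -0.3 -1.1]
```

View pics/w23.png

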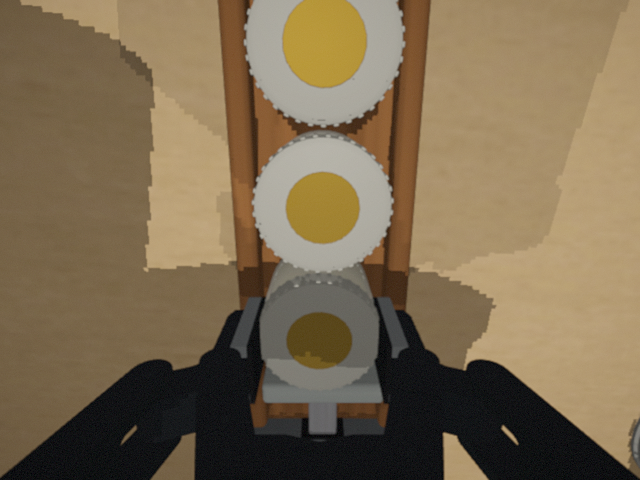

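The jar is down between jar 3 and the stop. There was a brief 95 N impact when it met the floor, now zero. Releasing.

```bash

python3 -m inch '[{"gripper":1,"offset":[0,0,0],"roll":0},{"gripper":1,"offset":[0,0,0],"roll":0},{"gripper":1,"offset":[0,0,0],"roll":0},{"gripper":1,"offset":[0,0,-0.02],"roll":0},{"gripper":1,"offset":[0,0,-0.06],"roll":0}]'
python3 -m inch '[{"gripper":1,"offset":[0,0.02,-0.04],"roll":0},{"gripper":1,"offset":[0,0.05,-0.08],"roll":0},{"gripper":1,"offset":[0,0.06,-0.1],"roll":0},{"gripper":1,"offset":[0,0.06,-0.1],"roll":0}]'
python3 - <<'E'
from h import *
p=campose("wrist");im=r.read_camera("wrist");cv2.imwrite("pics/w24.png",im[:,:,::-1])
plan([.592,-.162,.12],86.5)
v=np.load("rack.npy");c,s=np.cos(v[2]),np.sin(v[2])
for x in spot("wrist","jar_1",p): d=x[1][:2]-v[:2];print(*x,"rack",(c*d[0]+s*d[1]).round(4),(-s*d[0]+c*d[1]).round(4))
E
```

```text
time_s: 34.1
position: [0.5819, -0.0437, 0.088]
orientation: [-0.0, 1.0, 0.03, -0.002]
contact_force: [0.1, -0.9, 0.0]
opening: 0.993
time_s: 34.5
position: [0.5892, -0.1057, 0.193]
orientation: [0.001, 1.0, 0.029, 0.003]
contact_force: [-0.2, 0.3, 0.2]
opening: 1.001
pos [ 0.5881 -0.1046  0.191 ] yaw 3.36 tilt 0.17 q6 -0.29
offset [0.0003 0.0574 0.0711] roll -16.63 open 1.001 t 34.55 F [-0.1  0.4  0.5]
0.84 [ 0.5846 -0.0416  0.0531] [317. 134.] rack 0.0194 -0.0001
0.75 [0.5832 0.009  0.0484] [319.  57.] rack -0.0312 0.0015
```

View pics/w24.png

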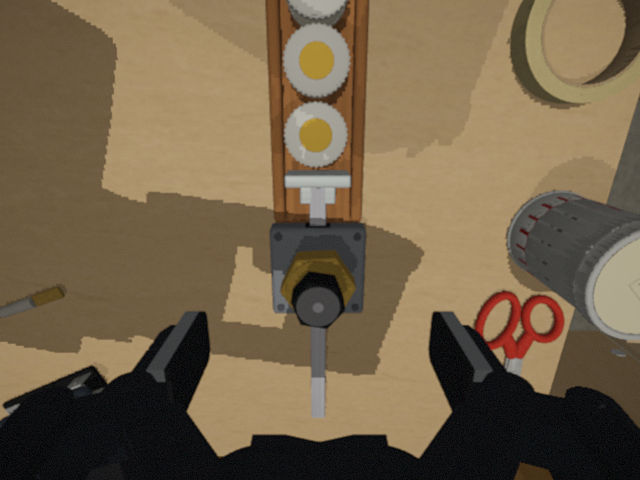

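The row is in with gaps of a few mm. Now to the adjuster: flats at 86.5° ≡ 26.5°.

```bash

python3 -m inch '[{"gripper":1,"offset":[0.001,0.02,0.01],"roll":-1.6},{"gripper":1,"offset":[0.001,0.04,0.03],"roll":-3.2},{"gripper":1,"offset":[0.001,0.057,0.06],"roll":-4.6},{"gripper":1,"offset":[0.001,0.057,0.07],"roll":-4.6},{"gripper":1,"offset":[0.001,0.057,0.07],"roll":-4.6}]'
python3 -m inch '[{"gripper":1,"offset":[0,0,0],"roll":0},{"gripper":1,"offset":[0,0,0],"roll":0}]'
python3 - <<'E'
from h import *
p=campose("wrist");im=r.read_camera("wrist");cv2.imwrite("pics/w25.png",im[:,:,::-1])
plan([.592,-.1615,.062],26.5)
E
```

```text
time_s: 35.1
position: [0.59, -0.1596, 0.117]
orientation: [-0.001, 0.974, 0.227, -0.002]
contact_force: [0.3, 0.4, -0.3]
opening: 1.001
time_s: 35.3
position: [0.5923, -0.1599, 0.1205]
orientation: [0.0, 0.974, 0.228, 0.0]
contact_force: [-0.3, -1.6, -0.1]
opening: 1.0
pos [ 0.5924 -0.1601  0.1206] yaw 26.41 tilt 0.08 q6 -0.77
offset [-0.0011  0.0011  0.0586] roll -0.02 open 1.001 t 35.35 F [-0.1  0.3 -0.3]
```

View pics/w25.png

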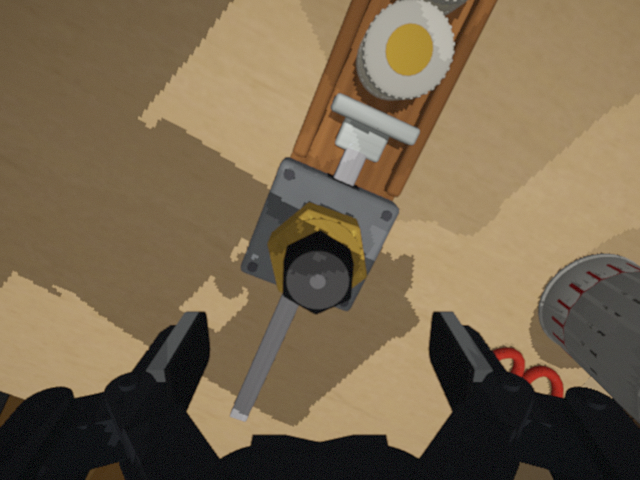

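The adjuster's flats at (285..352, 280) stand parallel to the jaws. Descending and gripping.

```bash

python3 -m inch '[{"gripper":1,"offset":[-0.001,0.001,0.02],"roll":0},{"gripper":1,"offset":[-0.001,0.001,0.04],"roll":0},{"gripper":1,"offset":[-0.001,0.001,0.056],"roll":0},{"gripper":1,"offset":[-0.001,0.001,0.056],"roll":0},{"gripper":1,"offset":[-0.001,0.001,0.056],"roll":0}]'
python3 -m inch '[{"gripper":0.2,"offset":[0,0,0],"roll":0},{"gripper":0.2,"offset":[0,0,0],"roll":0},{"gripper":0.2,"offset":[0,0,0],"roll":0},{"gripper":0.2,"offset":[0,0,0],"roll":0},{"gripper":0.2,"offset":[0,0,0],"roll":0}]'
python3 - <<'E'
from h import *
plan([.592,-.1615,.062],26.5)
o=r.get_obs();print(o["wrist_torque"])
E
```

```text
time_s: 35.85
position: [0.5917, -0.1618, 0.0644]
orientation: [0.0, 0.974, 0.229, 0.0]
contact_force: [-0.2, -0.8, 1.3]
opening: 1.0
time_s: 36.35
position: [0.5924, -0.1618, 0.0647]
orientation: [0.0, 0.974, 0.228, 0.001]
contact_force: [1.5, 4.8, 10.4]
opening: 0.405
pos [ 0.5924 -0.1618  0.0647] yaw 26.41 tilt 0.12 q6 -0.78
offset [-0.0002 -0.0004  0.0027] roll -0.02 open 0.405 t 36.35 F [ 1.5  4.8 10.4]
[ 0.94047096 -0.28092076 -0.09067575]
```

Now winding clockwise (roll +) about 4 units slowly, then feeling for contact.

```bash

python3 -m inch '[{"gripper":0.2,"offset":[0,0,0],"roll":0.8},{"gripper":0.2,"offset":[0,0,0],"roll":1.6},{"gripper":0.2,"offset":[0,0,0],"roll":2.4},{"gripper":0.2,"offset":[0,0,0],"roll":3.2},{"gripper":0.2,"offset":[0,0,0],"roll":4}]'
python3 - <<'E'
from h import *
plan([.592,-.1615,.062],26.5)
o=r.get_obs();print(o["wrist_torque"])
p=campose("wrist");im=r.read_camera("wrist");cv2.imwrite("pics/w26.png",im[:,:,::-1])
E
```

```text
time_s: 36.85
position: [0.5923, -0.1618, 0.0647]
orientation: [0.0, 0.999, 0.055, 0.001]
contact_force: [0.9, 5.2, 10.6]
opening: 0.405
pos [ 0.5923 -0.1618  0.0647] yaw 6.26 tilt 0.11 q6 -0.43
offset [-0.0003 -0.0004  0.0027] roll -4.05 open 0.405 t 36.85 F [ 0.9  5.2 10.6]
[ 0.85046691 -0.17469414  0.04349008]
```

View pics/w26.png

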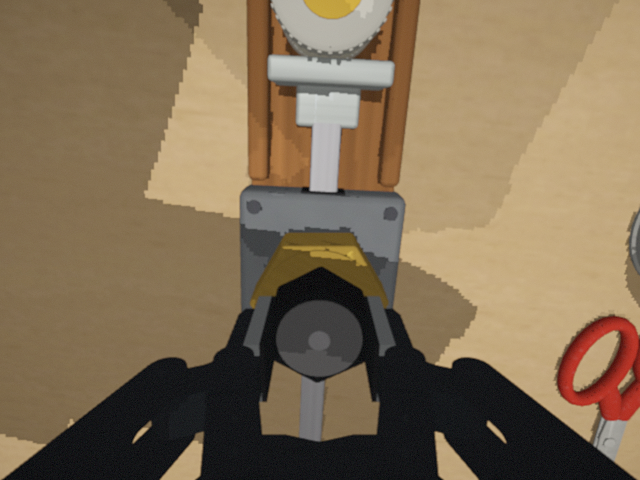

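```bash

for k in 1; do python3 -m inch '[{"gripper":0.2,"offset":[0,0,0],"roll":0.3},{"gripper":0.2,"offset":[0,0,0],"roll":0.6},{"gripper":0.2,"offset":[0,0,0],"roll":0.9},{"gripper":0.2,"offset":[0,0,0],"roll":1},{"gripper":0.2,"offset":[0,0,0],"roll":1}]'; done
python3 - <<'E'
from h import *
plan([.592,-.1615,.062],26.5);print(r.get_obs()["wrist_torque"])
E
python3 -m inch '[{"gripper":0.2,"offset":[0,0,0],"roll":0.2},{"gripper":0.2,"offset":[0,0,0],"roll":0.4},{"gripper":0.2,"offset":[0,0,0],"roll":0.5},{"gripper":0.2,"offset":[0,0,0],"roll":0.5}]'
python3 - <<'E'
from h import *
plan([.592,-.1615,.062],26.5);print(r.get_obs()["wrist_torque"])
E
```

```text
time_s: 37.4
position: [0.5923, -0.1618, 0.0647]
orientation: [0.0, 1.0, 0.012, 0.001]
contact_force: [1.6, 5.7, 11.0]
opening: 0.409
pos [ 0.5923 -0.1618  0.0647] yaw 1.4 tilt 0.11 q6 -0.34
offset [-0.0003 -0.0003  0.0027] roll -5.02 open 0.409 t 37.4 F [ 1.6  5.7 11. ]
[ 0.86301503 -0.16713442 -0.02259283]
time_s: 37.8
position: [0.5923, -0.1618, 0.0647]
orientation: [0.0, 1.0, -0.01, 0.001]
contact_force: [0.5, 5.2, 11.5]
opening: 0.412
pos [ 0.5923 -0.1618  0.0647] yaw -1.1 tilt 0.11 q6 -0.3
offset [-0.0003 -0.0003  0.0027] roll -5.52 open 0.412 t 37.8 F [ 0.5  5.2 11.5]
[ 0.80785215 -0.14918461 -0.0220118 ]
```

```bash

python3 -m inch '[{"gripper":0.2,"offset":[0,0,0],"roll":0.15},{"gripper":0.2,"offset":[0,0,0],"roll":0.3},{"gripper":0.2,"offset":[0,0,0],"roll":0.3}]'
python3 - <<'E'
from h import *
plan([.592,-.1615,.062],26.5);print(r.get_obs()["wrist_torque"])
p=campose("wrist");im=r.read_camera("wrist");cv2.imwrite("pics/w27.png",im[:,:,::-1])
im=r.read_camera("scene");cv2.imwrite("pics/s27.png",im[:,:,::-1])
E
```

```text
time_s: 38.1
position: [0.5922, -0.1618, 0.0647]
orientation: [0.0, 1.0, -0.023, 0.001]
contact_force: [0.6, 5.2, 11.5]
opening: 0.41
pos [ 0.5922 -0.1618  0.0647] yaw -2.61 tilt 0.11 q6 -0.27
offset [-0.0003 -0.0003  0.0027] roll -5.82 open 0.41 t 38.1 F [ 0.6  5.2 11.5]
[ 0.82364203 -0.14948112 -0.03859442]
```

View pics/s27.png

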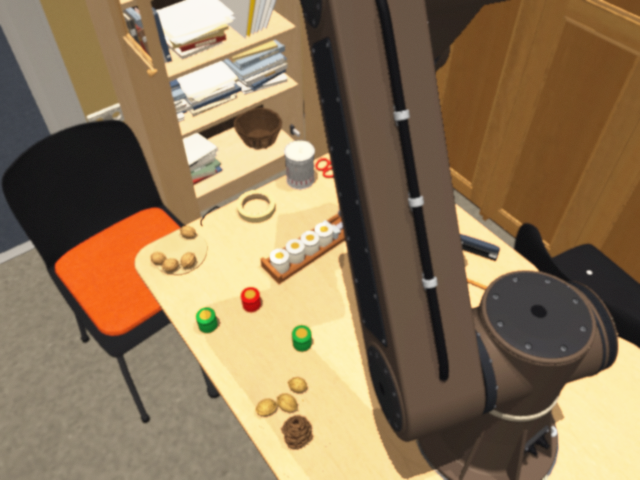

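View pics/w27.png

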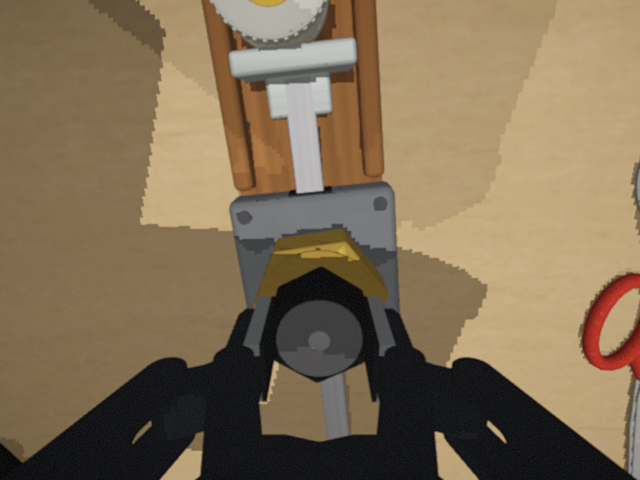

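The scene shows four jars nearly closed up at (279,257) to (324,231), and the stop is at jar 4. I'll continue in small steps until the torque rises.

```bash

python3 -m inch '[{"gripper":0.2,"offset":[0,0,0],"roll":0.15},{"gripper":0.2,"offset":[0,0,0],"roll":0.3},{"gripper":0.2,"offset":[0,0,0],"roll":0.3}]'
python3 - <<'E'
from h import *
plan([.592,-.1615,.062],26.5);print(r.get_obs()["wrist_torque"])
E
python3 -m inch '[{"gripper":0.2,"offset":[0,0,0],"roll":0.15},{"gripper":0.2,"offset":[0,0,0],"roll":0.3},{"gripper":0.2,"offset":[0,0,0],"roll":0.3}]'
python3 - <<'E'
from h import *
plan([.592,-.1615,.062],26.5);print(r.get_obs()["wrist_torque"])
im=r.read_camera("scene");cv2.imwrite("pics/s28.png",cv2.resize(im[200:290,250:370,::-1],None,fx=6,fy=6,interpolation=cv2.INTER_CUBIC))
E
```

```text
time_s: 38.5
position: [0.5923, -0.1618, 0.0647]
orientation: [0.0, 0.999, -0.036, 0.001]
contact_force: [-0.0, 5.5, 11.3]
opening: 0.407
pos [ 0.5923 -0.1618  0.0647] yaw -4.11 tilt 0.11 q6 -0.25
offset [-0.0003 -0.0003  0.0027] roll -6.12 open 0.407 t 38.5 F [-0.   5.5 11.3]
[ 0.79265359 -0.10807428 -0.06001045]
time_s: 38.8
position: [0.5923, -0.1618, 0.0647]
orientation: [0.0, 0.999, -0.049, 0.001]
contact_force: [-0.2, 4.8, 11.9]
opening: 0.412
pos [ 0.5923 -0.1618  0.0647] yaw -5.6 tilt 0.11 q6 -0.22
offset [-0.0003 -0.0003  0.0027] roll -6.42 open 0.412 t 38.8 F [-0.2  4.8 11.9]
[ 0.76151561 -0.13716913 -0.0086267 ]
```

View pics/s28.png

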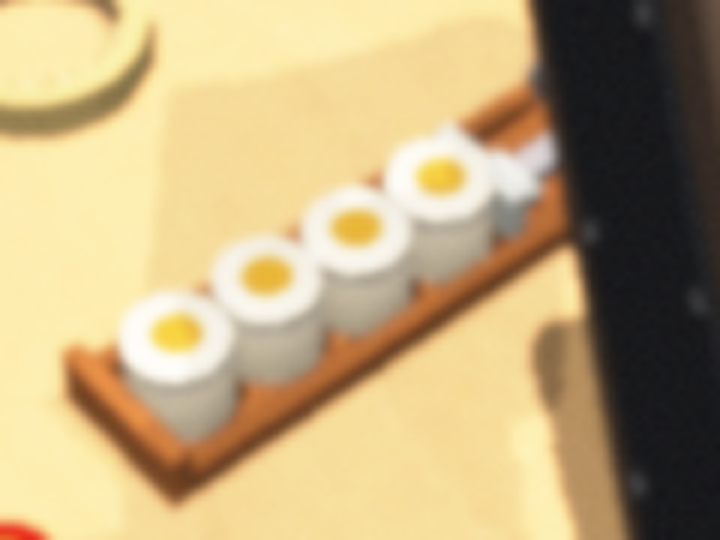

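```bash
cat > row.py <<'E'
from h import *
v=np.load("rack.npy");c,s=np.cos(v[2]),np.sin(v[2])
def rk(X): d=X[:2]-v[:2]; return np.array([c*d[0]+s*d[1],-s*d[0]+c*d[1]]).round(4)
E
python3 - <<'E'
from row import *
for u in [(177,332),(267,275),(356,228),(441,177)]: print(rk(onz("scene",(u[0]/6+250,u[1]/6+200),.052)))
for X in [(-.15,.038,.032),(-.15,-.038,.032)]:
    w=[v[0]+c*X[0]-s*X[1],v[1]+s*X[0]+c*X[1],X[2]];print((proj("scene",w)-[250,200])*6)
E
```

```text
[-0.1281 -0.0018]
[-0.0815 -0.0022]
[-0.0374 -0.0064]
[ 0.0078 -0.008 ]
[ 78.63387511 331.93684625]
[191.69559753 444.17743728]
```

```bash

python3 -m inch '[{"gripper":0.2,"offset":[0,0,0],"roll":0.15},{"gripper":0.2,"offset":[0,0,0],"roll":0.3},{"gripper":0.2,"offset":[0,0,0],"roll":0.3}]'
python3 - <<'E'
from h import *
plan([.592,-.1615,.062],26.5);print(r.get_obs()["wrist_torque"])
E
python3 -m inch '[{"gripper":0.2,"offset":[0,0,0],"roll":0.15},{"gripper":0.2,"offset":[0,0,0],"roll":0.3},{"gripper":0.2,"offset":[0,0,0],"roll":0.3}]'
python3 - <<'E'
from h import *
plan([.592,-.1615,.062],26.5);print(r.get_obs()["wrist_torque"],r.get_obs()["joint_torque"])
p=campose("wrist");im=r.read_camera("wrist");cv2.imwrite("pics/w29.png",im[:,:,::-1])
E
```

```text
time_s: 39.15
position: [0.5922, -0.1618, 0.0647]
orientation: [-0.0, 0.998, -0.062, 0.001]
contact_force: [-0.2, 4.9, 12.8]
opening: 0.409
pos [ 0.5922 -0.1618  0.0647] yaw -7.11 tilt 0.11 q6 -0.19
offset [-0.0002 -0.0003  0.0027] roll -6.72 open 0.409 t 39.15 F [-0.2  4.9 12.8]
[ 0.84030857 -0.07543079 -0.00867734]
time_s: 39.45
position: [0.5922, -0.1618, 0.0647]
orientation: [0.0, 0.997, -0.075, 0.001]
contact_force: [0.1, 5.5, 11.3]
opening: 0.409
pos [ 0.5922 -0.1618  0.0647] yaw -8.61 tilt 0.11 q6 -0.17
offset [-0.0003 -0.0003  0.0027] roll -7.02 open 0.409 t 39.45 F [ 0.1  5.5 11.3]
[ 0.77553952 -0.10986213  0.03315214] [ -2.89638653 -89.65494633 -27.75160789  -1.0979531   -0.3837287
   0.34869743]
```

View pics/w29.png

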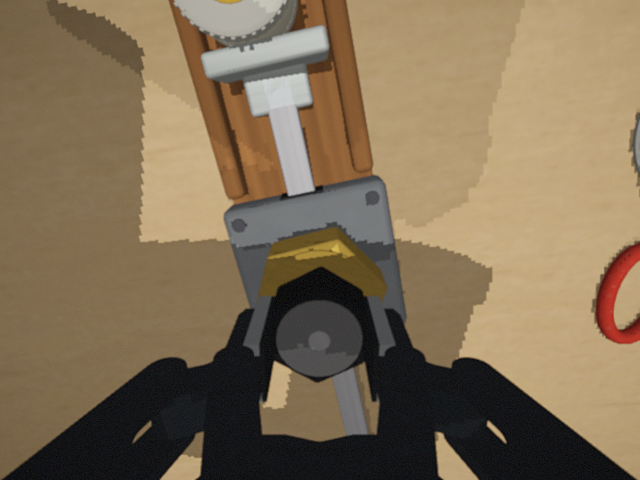

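```bash
python3 - <<'E'
from row import *
p=campose("wrist")
for u in [(204,54),(265,40),(326,28)]: print(rk(onz("wrist",u,.038,p)))
E
python3 -m inch '[{"gripper":0.2,"offset":[0,0,0],"roll":0.15},{"gripper":0.2,"offset":[0,0,0],"roll":0.3},{"gripper":0.2,"offset":[0,0,0],"roll":0.3}]'
python3 - <<'E'
from h import *
o=r.get_obs();print(o["wrist_torque"],o["joint_torque"][5],o["joint_pos"][5]);plan([.592,-.1615,.062],26.5)
E
```

```text
[ 0.0306 -0.0234]
[0.0308 0.0019]
[0.0317 0.0264]
time_s: 39.8
position: [0.5922, -0.1618, 0.0647]
orientation: [0.0, 0.996, -0.088, 0.001]
contact_force: [0.1, 4.2, 12.3]
opening: 0.41
[ 0.8043716  -0.1206274   0.10487982] 0.5083107948303223 -0.1406480926952116
pos [ 0.5922 -0.1618  0.0647] yaw -10.09 tilt 0.11 q6 -0.14
offset [-0.0003 -0.0003  0.0027] roll -7.32 open 0.41 t 39.8 F [ 0.1  4.2 12.3]
```

```bash

python3 -m inch '[{"gripper":0.2,"offset":[0,0,0],"roll":0.15},{"gripper":0.2,"offset":[0,0,0],"roll":0.3},{"gripper":0.2,"offset":[0,0,0],"roll":0.3}]'
python3 - <<'E'
from h import *
o=r.get_obs();print(o["wrist_torque"],o["joint_torque"][5],o["joint_pos"][5]);plan([.592,-.1615,.062],26.5)
im=r.read_camera("scene");cv2.imwrite("pics/s30.png",cv2.resize(im[200:290,250:370,::-1],None,fx=6,fy=6,interpolation=cv2.INTER_CUBIC))
E
```

```text
time_s: 40.1
position: [0.5922, -0.1618, 0.0647]
orientation: [-0.0, 0.995, -0.101, 0.001]
contact_force: [0.5, 5.5, 11.5]
opening: 0.41
[ 0.75388063 -0.1198423   0.23832028] 0.561297107487917 -0.11449750269514111
pos [ 0.5922 -0.1618  0.0647] yaw -11.59 tilt 0.1 q6 -0.11
offset [-0.0003 -0.0003  0.0027] roll -7.62 open 0.41 t 40.1 F [ 0.5  5.5 11.5]
```

View pics/s30.png

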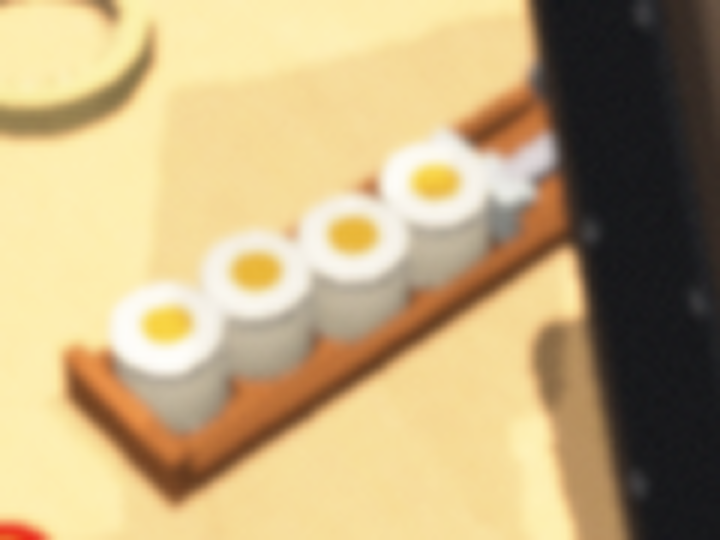

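```bash
python3 - <<'E'
from row import *
for u in [(167,323),(256,271),(352,236),(434,182)]: print(rk(onz("scene",(u[0]/6+250,u[1]/6+200),.052)))
E
```

```text
[-0.1283  0.0045]
[-0.0836  0.0025]
[-0.0415 -0.0087]
[ 0.0038 -0.0082]
```

The row is closed and the torque has risen from 0.03 to 0.24 N m. The jars have begun to stagger by ±5 mm across the bay's side play, which shortens the row by only about 1.5 mm. I'll back off 0.4 units to take the pressure away and release.

```bash

python3 -m inch '[{"gripper":0.2,"offset":[0,0,0],"roll":-0.2},{"gripper":0.2,"offset":[0,0,0],"roll":-0.4},{"gripper":0.2,"offset":[0,0,0],"roll":-0.4}]'
python3 - <<'E'
from h import *
o=r.get_obs();print(o["wrist_torque"],o["joint_torque"][5],o["joint_pos"][5]);plan([.592,-.1615,.062],26.5)
E
python3 -m inch '[{"gripper":1,"offset":[0,0,0],"roll":0},{"gripper":1,"offset":[0,0,0],"roll":0},{"gripper":1,"offset":[0,0,0],"roll":0},{"gripper":1,"offset":[0,0,-0.03],"roll":0},{"gripper":1,"offset":[0,0,-0.07],"roll":0}]'
python3 -m inch '[{"gripper":1,"offset":[0,-0.04,-0.03],"roll":-0.7},{"gripper":1,"offset":[0,-0.08,-0.06],"roll":-1.5},{"gripper":1,"offset":[0,-0.11,-0.09],"roll":-2.6},{"gripper":1,"offset":[0,-0.11,-0.09],"roll":-2.6},{"gripper":1,"offset":[0,-0.11,-0.09],"roll":-2.6}]'
python3 - <<'E'
from row import *
import pickle
p=campose("wrist");im=r.read_camera("wrist");cv2.imwrite("pics/w31.png",im[:,:,::-1]);pickle.dump(p,open("p31.pkl","wb"))
for x in spot("wrist","jar_1",p): print(*x,rk(x[1]))
E
```

```text
time_s: 40.45
position: [0.5922, -0.1618, 0.0646]
orientation: [-0.0, 0.997, -0.083, 0.001]
contact_force: [-0.5, 4.7, 11.4]
opening: 0.409
[ 0.83910558 -0.10271208  0.09843795] -0.4300605598837137 -0.1504669444221465
pos [ 0.5922 -0.1618  0.0646] yaw -9.54 tilt 0.1 q6 -0.15
offset [-0.0003 -0.0003  0.0026] roll -7.21 open 0.409 t 40.45 F [-0.5  4.7 11.4]
time_s: 40.95
position: [0.5898, -0.1616, 0.1325]
orientation: [-0.0, 0.997, -0.084, -0.002]
contact_force: [1.1, -0.1, -0.3]
opening: 0.998
time_s: 41.45
position: [0.6099, -0.053, 0.2241]
orientation: [0.0, 1.0, 0.03, 0.001]
contact_force: [-0.2, -0.4, -0.9]
opening: 1.001
0.9 [0.579  0.017  0.0515] [285. 122.] [-0.0394 -0.0022]
0.87 [0.5842 0.0604 0.0561] [293.  62.] [-0.0824  0.0056]
0.75 [0.5857 0.0902 0.0524] [297.  18.] [-0.1121  0.0089]
0.64 [ 0.5809 -0.0288  0.0565] [285. 181.] [ 0.0064 -0.003 ]
0.3 [ 0.5973 -0.0832  0.018 ] [304. 232.] [0.0617 0.0101]
0.19 [ 0.5923 -0.1443  0.057 ] [293. 309.] [0.1224 0.0014]
```

View pics/w31.png

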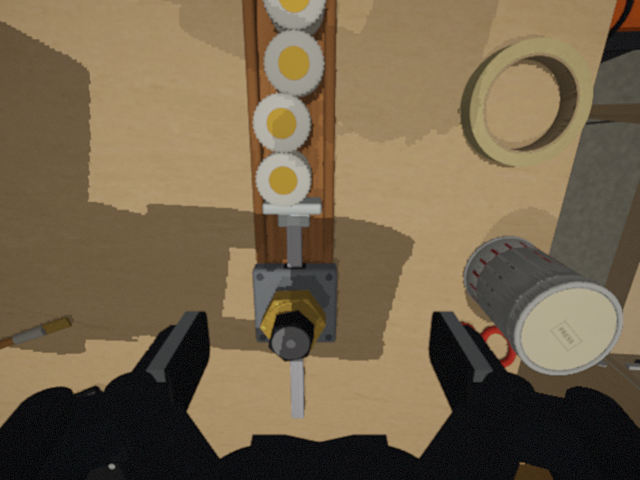

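```bash
python3 - <<'E'
from row import *
import pickle
p=pickle.load(open("p31.pkl","rb"))
for u in [(294,3),(294,63),(282,124),(283,181)]: print(rk(onz("wrist",u,.052,p)))
for u in [(264,207),(320,205)]: print("stop",rk(onz("wrist",u,.038,p)))
for u in [(264,213),(320,211)]: print("stop lower",rk(onz("wrist",u,.038,p)))
im=cv2.imread("pics/w31.png");cv2.imwrite("pics/w31c.png",cv2.resize(im[0:230,235:350],None,fx=3.4*.75,fy=3.4*.75,interpolation=cv2.INTER_CUBIC))
E
```

```text
[-0.1214  0.0067]
[-0.0821  0.0059]
[-0.0382 -0.0044]
[ 0.0069 -0.005 ]
stop [ 0.0323 -0.0237]
stop [0.0305 0.0256]
stop lower [ 0.0377 -0.0239]
stop lower [0.0359 0.0256]
```

View pics/w31c.png

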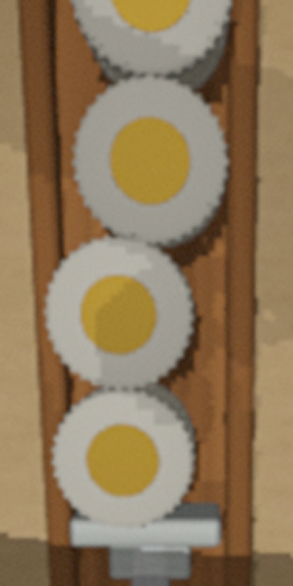

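The row is in contact and the worst offset from a place is about 6 mm. Now the ring: grip at yaw −24.5°.

```bash
python3 - <<'E'
from h import *
plan([.5925,-.161,.11],-24.5)
E
python3 -m inch '[{"gripper":1,"offset":[-0.005,0.03,0],"roll":1.6},{"gripper":1,"offset":[-0.01,0.06,0.02],"roll":3.2},{"gripper":1,"offset":[-0.01,0.09,0.05],"roll":4.8},{"gripper":1,"offset":[-0.011,0.109,0.08],"roll":5.58},{"gripper":1,"offset":[-0.011,0.109,0.1],"roll":5.58}]'
python3 -m inch '[{"gripper":1,"offset":[0,0,0],"roll":0},{"gripper":1,"offset":[0,0,0],"roll":0}]'
python3 - <<'E'
from h import *
plan([.5925,-.161,.031],-24.5)
p=campose("wrist");im=r.read_camera("wrist");cv2.imwrite("pics/w32.png",im[:,:,::-1])
E
```

```text
pos [ 0.6089 -0.0541  0.2226] yaw 3.37 tilt 0.09 q6 -0.2
offset [-0.0225  0.1058  0.1127] roll 5.57 open 1.004 t 41.55 F [-0.2 -0.2 -0.2]
time_s: 42.05
position: [0.6032, -0.1662, 0.1202]
orientation: [0.0, 0.977, -0.215, -0.002]
contact_force: [0.7, -0.2, 0.3]
opening: 0.996
time_s: 42.25
position: [0.6045, -0.1634, 0.123]
orientation: [-0.0, 0.977, -0.212, -0.001]
contact_force: [-0.1, 0.1, -0.1]
opening: 1.002
pos [ 0.6045 -0.1634  0.123 ] yaw -24.53 tilt 0.11 q6 0.12
offset [-0.0117  0.0027  0.0921] roll -0.01 open 1.002 t 42.25 F [-0.1  0.1 -0.1]
```

View pics/w32.png

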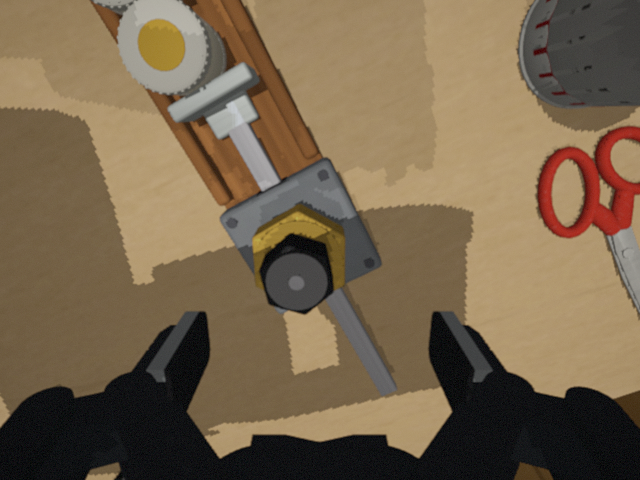

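The ring's flats (253 / 345 px) are parallel to the jaws. Centring and descending.

```bash

python3 -m inch '[{"gripper":1,"offset":[-0.0115,0.0025,0],"roll":0},{"gripper":1,"offset":[-0.0115,0.0025,0.03],"roll":0},{"gripper":1,"offset":[-0.0115,0.0025,0.06],"roll":0},{"gripper":1,"offset":[-0.0115,0.0025,0.085],"roll":0},{"gripper":1,"offset":[-0.0115,0.0025,0.091],"roll":0}]'
python3 -m inch '[{"gripper":1,"offset":[0,0,0],"roll":0},{"gripper":1,"offset":[0,0,0],"roll":0}]'
python3 - <<'E'
from h import *
plan([.5925,-.161,.029],-24.5)
E
```

```text
time_s: 42.8
position: [0.592, -0.1596, 0.0313]
orientation: [-0.0, 0.977, -0.212, -0.001]
contact_force: [-0.3, 0.3, -0.1]
opening: 1.002
time_s: 43.0
position: [0.5944, -0.1606, 0.0341]
orientation: [0.0, 0.977, -0.212, 0.001]
contact_force: [0.2, -0.4, 1.4]
opening: 1.002
pos [ 0.5944 -0.1606  0.0341] yaw -24.45 tilt 0.1 q6 0.11
offset [-0.0015  0.0012  0.0051] roll 0.01 open 1.002 t 43.0 F [ 0.2 -0.4  1.4]
```

```bash

python3 -m inch '[{"gripper":1,"offset":[-0.0015,0.001,0.003],"roll":0},{"gripper":0.3,"offset":[-0.0015,0.001,0.003],"roll":0},{"gripper":0.3,"offset":[-0.0015,0.001,0.003],"roll":0},{"gripper":0.3,"offset":[-0.0015,0.001,0.003],"roll":0},{"gripper":0.3,"offset":[-0.0015,0.001,0.003],"roll":0}]'
python3 -m inch '[{"gripper":0.3,"offset":[0,0,0],"roll":0},{"gripper":0.3,"offset":[0,0,0],"roll":0}]'
python3 - <<'E'
from h import *
plan([.5925,-.161,.029],-24.5); print(r.get_obs()["wrist_torque"])
E
```

```text
time_s: 43.5
position: [0.5925, -0.1611, 0.0305]
orientation: [0.0, 0.977, -0.212, 0.001]
contact_force: [-1.4, -0.0, 10.3]
opening: 0.624
time_s: 43.7
position: [0.5925, -0.1611, 0.0305]
orientation: [0.0, 0.977, -0.212, 0.001]
contact_force: [-2.3, 0.0, 10.4]
opening: 0.618
pos [ 0.5925 -0.1611  0.0305] yaw -24.48 tilt 0.09 q6 0.11
offset [-0.0001 -0.0001  0.0015] roll 0.0 open 0.618 t 43.7 F [-2.3  0.  10.4]
[-0.10783026  0.08037497 -0.09363769]
```

Good grip. Turning clockwise 12.4 units to the stop.

```bash

python3 -m inch '[{"gripper":0.3,"offset":[0,0,0],"roll":1.2},{"gripper":0.3,"offset":[0,0,0],"roll":2.4},{"gripper":0.3,"offset":[0,0,0],"roll":3.6},{"gripper":0.3,"offset":[0,0,0],"roll":4.8},{"gripper":0.3,"offset":[0,0,0],"roll":6}]'
python3 - <<'E'
from h import *
plan([.5925,-.161,.029],-86.57); print(r.get_obs()["wrist_torque"])
E
python3 -m inch '[{"gripper":0.3,"offset":[0,0,0],"roll":1.2},{"gripper":0.3,"offset":[0,0,0],"roll":2.4},{"gripper":0.3,"offset":[0,0,0],"roll":3.6},{"gripper":0.3,"offset":[0,0,0],"roll":4.8},{"gripper":0.3,"offset":[0,0,0],"roll":5.6}]'
python3 - <<'E'
from h import *
plan([.5925,-.161,.029],-86.57); print(r.get_obs()["wrist_torque"])
E
```

```text
time_s: 44.2
position: [0.5927, -0.1612, 0.0305]
orientation: [-0.0, 0.888, -0.459, 0.001]
contact_force: [-0.5, -2.5, 8.4]
opening: 0.619
pos [ 0.5927 -0.1612  0.0305] yaw -54.7 tilt 0.11 q6 0.64
offset [-0.0003  0.      0.0015] roll 6.37 open 0.619 t 44.2 F [-0.5 -2.5  8.4]
[-0.4231456   0.02063952  0.25575383]
time_s: 44.7
position: [0.5928, -0.1615, 0.0305]
orientation: [-0.0, 0.751, -0.661, 0.001]
contact_force: [0.1, -4.7, 8.5]
opening: 0.619
pos [ 0.5928 -0.1615  0.0305] yaw -82.7 tilt 0.12 q6 1.13
offset [-0.0005  0.0002  0.0015] roll 0.77 open 0.619 t 44.7 F [ 0.1 -4.7  8.5]
[-0.88832195  0.11635288  0.12290408]
```

```bash

python3 -m inch '[{"gripper":0.3,"offset":[0,0,0],"roll":0.3},{"gripper":0.3,"offset":[0,0,0],"roll":0.6},{"gripper":0.3,"offset":[0,0,0],"roll":0.8},{"gripper":0.3,"offset":[0,0,0],"roll":0.8}]'
python3 - <<'E'
from h import *
plan([.5925,-.161,.029],-86.57); print(r.get_obs()["wrist_torque"])
E
python3 -m inch '[{"gripper":0.3,"offset":[0,0,0],"roll":0.1},{"gripper":0.3,"offset":[0,0,0],"roll":0.2},{"gripper":0.3,"offset":[0,0,0],"roll":0.2}]'
python3 - <<'E'
from h import *
plan([.5925,-.161,.029],-86.57); print(r.get_obs()["wrist_torque"])
E
```

```text
time_s: 45.1
position: [0.5928, -0.1615, 0.0305]
orientation: [-0.0, 0.728, -0.685, 0.001]
contact_force: [0.0, -4.5, 8.0]
opening: 0.62
pos [ 0.5928 -0.1615  0.0305] yaw -86.51 tilt 0.12 q6 1.2
offset [-0.0005  0.0003  0.0015] roll 0.01 open 0.62 t 45.1 F [ 0.  -4.5  8. ]
[-0.90220217  0.17995895 -0.10381209]
time_s: 45.4
position: [0.5928, -0.1615, 0.0305]
orientation: [-0.0, 0.723, -0.691, 0.001]
contact_force: [-0.2, -3.9, 8.7]
opening: 0.626
pos [ 0.5928 -0.1615  0.0305] yaw -87.45 tilt 0.13 q6 1.21
offset [-0.0005  0.0003  0.0015] roll -0.18 open 0.626 t 45.4 F [-0.2 -3.9  8.7]
[-0.86336961  0.14227637  0.54419671]
```

The torque jumped to 0.54 N m, so the ring is against its tight stop. Releasing, rising and checking.

```bash

python3 -m inch '[{"gripper":1,"offset":[0,0,0],"roll":0},{"gripper":1,"offset":[0,0,0],"roll":0},{"gripper":1,"offset":[0,0,0],"roll":0},{"gripper":1,"offset":[0,0,-0.03],"roll":0},{"gripper":1,"offset":[0,0,-0.07],"roll":0}]'
python3 -m inch '[{"gripper":1,"offset":[-0.02,0.01,-0.04],"roll":0},{"gripper":1,"offset":[-0.05,0.02,-0.08],"roll":0},{"gripper":1,"offset":[-0.08,0.03,-0.11],"roll":0},{"gripper":1,"offset":[-0.11,0.04,-0.15],"roll":0},{"gripper":1,"offset":[-0.12,0.04,-0.16],"roll":0}]'
python3 -m inch '[{"gripper":1,"offset":[0,0,0],"roll":0},{"gripper":1,"offset":[0,0,0],"roll":0},{"gripper":1,"offset":[0,0,0],"roll":0}]'
python3 - <<'E'
from row import *
import pickle
p=campose("wrist");im=r.read_camera("wrist");cv2.imwrite("pics/w33.png",im[:,:,::-1]);pickle.dump(p,open("p33.pkl","wb"))
for n in ["jar_1","tape_roll","tin","stapler_1"]:
  for x in spot("wrist",n,p): print(n,*x,rk(x[1]))
im=r.read_camera("scene");cv2.imwrite("pics/s33.png",im[:,:,::-1])
E
```

```text
time_s: 45.9
position: [0.5903, -0.1602, 0.0985]
orientation: [0.001, 0.723, -0.691, -0.002]
contact_force: [0.9, -0.1, 0.6]
opening: 0.999
time_s: 46.4
position: [0.5467, -0.0406, 0.2634]
orientation: [-0.001, 0.723, -0.691, 0.002]
contact_force: [0.4, 0.5, -0.8]
opening: 1.001
time_s: 46.7
position: [0.5462, -0.0434, 0.258]
orientation: [0.001, 0.722, -0.692, -0.001]
contact_force: [-0.4, -0.1, 0.1]
opening: 0.997
jar_1 0.94 [ 0.5812 -0.0308  0.0522] [306. 164.] [ 0.0084 -0.0028]
jar_1 0.81 [0.5867 0.099  0.0518] [161. 151.] [-0.1208  0.0104]
jar_1 0.7 [0.3825 0.1771 0.0434] [107. 340.] [-0.211  -0.1887]
jar_1 0.66 [0.5847 0.0583 0.0561] [205. 156.] [-0.0803  0.006 ]
jar_1 0.56 [0.5345 0.2121 0.0451] [ 48. 201.] [-0.2369 -0.0349]
jar_1 0.31 [ 0.6002 -0.1483  0.0603] [442. 149.] [0.1268 0.0091]
stapler_1 0.86 [ 0.357  -0.3045  0.0262] [537. 367.] [ 0.2682 -0.243 ]
```

View pics/w33.png

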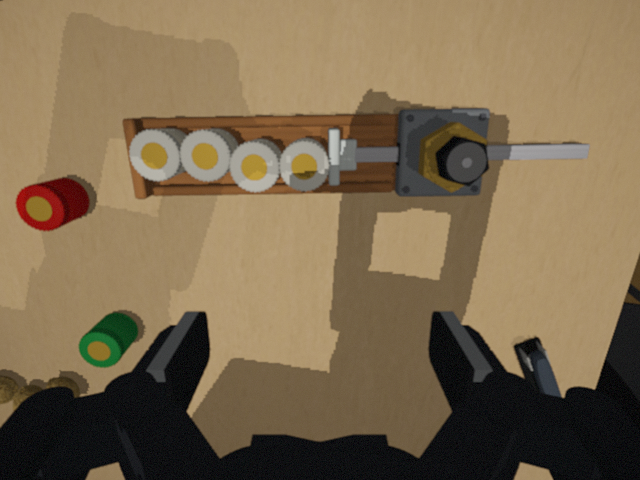

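View pics/s33.png

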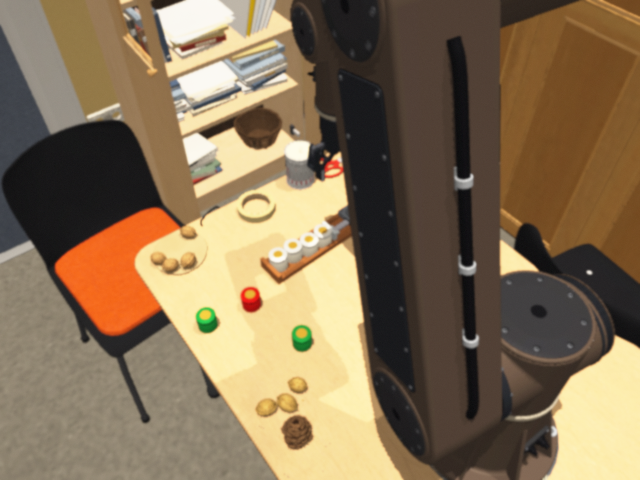

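```bash
python3 - <<'E'
import cv2
im=cv2.imread("pics/w33.png")
cv2.imwrite("pics/w33a.png",cv2.resize(im[105:205,115:355],None,fx=3.3,fy=3.3,interpolation=cv2.INTER_CUBIC))
cv2.imwrite("pics/w33b.png",cv2.resize(im[95:210,380:500],None,fx=5,fy=5,interpolation=cv2.INTER_CUBIC))
E
```

```text
(no output)
```

View pics/w33a.png

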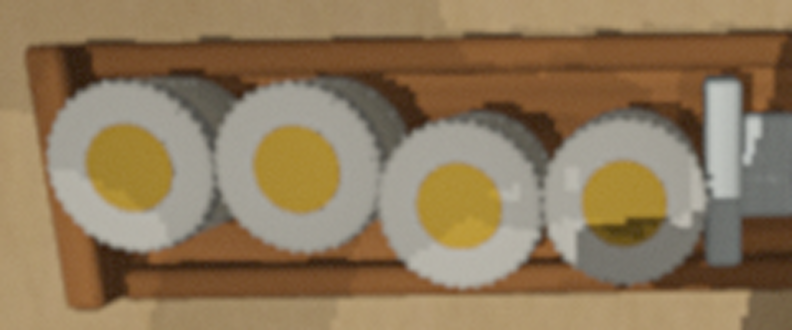

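View pics/w33b.png

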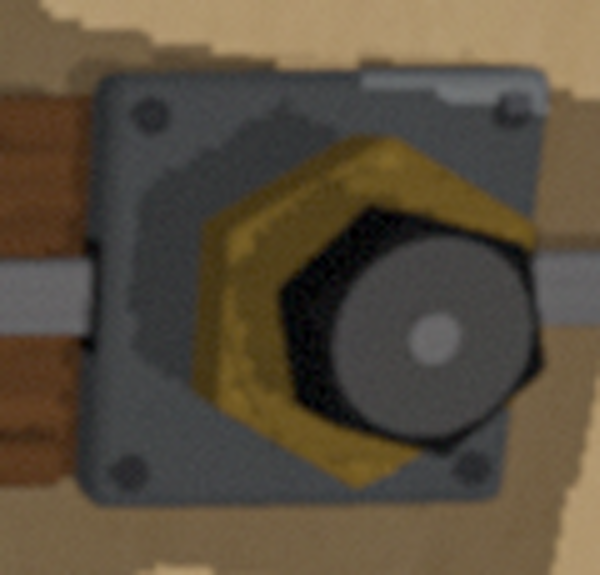

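```bash
python3 - <<'E'
from h import *
import pickle
from scipy.optimize import least_squares
p=pickle.load(open("p33.pkl","rb"))
b=lambda x,y:(x/5+380,y/5+95); a=lambda x,y:(x/3.3+115,y/3.3+105)
ob=[((.098,.042,.022),b(97,72)),((.182,.042,.022),b(548,66)),((.182,-.042,.022),b(498,498)),((.098,-.042,.022),b(78,500)),
((-.150,.038,.032),a(62,47)),((-.150,-.038,.032),a(102,306)),((.14,0,.083),b(436,338))]
def W(v,X):
    c,s=np.cos(v[2]),np.sin(v[2]);return np.array([v[0]+c*X[0]-s*X[1],v[1]+s*X[0]+c*X[1],X[2]])
f=lambda v:np.concatenate([proj("wrist",W(v,X),p)-u for X,u in ob])
v=least_squares(f,[.58,-.02,-1.51],loss="soft_l1").x;print(v,np.load("rack.npy"));print(np.round(f(v).reshape(-1,2),1))
c,s=np.cos(v[2]),np.sin(v[2])
def rk(X): d=X[:2]-v[:2]; return np.array([c*d[0]+s*d[1],-s*d[0]+c*d[1]]).round(4)
for k,u in enumerate([a(130,168),a(297,169),a(459,206),a(625,203)]):
    x=rk(onz("wrist",u,.052,p)); print("jar",x,"dist",np.hypot(x[0]-(-.127+.046*k),x[1]).round(4))
for u in [a(706,80),a(706,262)]: print("stop",rk(onz("wrist",u,.038,p)))
cr=[b(205,225),b(385,138),b(533,235),b(215,405),b(360,488)]
C=W(v,(.14,0,.056))
for u in cr: d=onz("wrist",u,.056,p)-C; print("ring r",np.hypot(*d[:2]).round(4),"ang",(np.degrees(np.arctan2(d[1],d[0])-v[2])-30)%60)
E
```

```text
[ 0.58373309 -0.02140639 -1.51088504] [ 0.58353584 -0.02223552 -1.5108955 ]
[[ 1.2 -0.3]
 [ 1.1 -0.7]
 [ 0.6  1.3]
 [ 0.7  2.3]
 [-1.8 -0.8]
 [-0.6  2. ]
 [-2.8 -0.5]]
jar [-0.1261  0.0061] dist 0.0062
jar [-0.0809  0.005 ] dist 0.005
jar [-0.0377 -0.0056] dist 0.0062
jar [ 0.0077 -0.0056] dist 0.0065
stop [0.0305 0.0258]
stop [ 0.03   -0.0248]
ring r 0.0338 ang 1.4590204139248613
ring r 0.0302 ang 59.541454802141686
ring r 0.0308 ang 55.95806661633609
ring r 0.03 ang 0.6798785866019159
ring r 0.031 ang 3.021320134080355
```

All four jars are upright, each 5–6.5 mm from its place. The stop face is 22.5 mm from jar 4's centre, so it touches. The ring's hexagon is at about 0°, the bystanders are unmoved, and the arm is clear. Handing in.

```bash
python3 -c "
from station import r
print(r.get_obs()['contact_force']);print(r.sign_off())"
```

```text
[-0.20280592  0.34949364 -0.05008523]
the job is handed in; nothing more can be done
None
```

I handed the job in at about 47 s of the 210 s. The sign-off gave no verdict.

**What I did:**
- Loosened the lock ring about 62° (1.08 rad).
- Wound the stop back.
- Stood all four white jars in the rack, starting at the end wall.
- Wound the stop up until the torque rose, then eased it back slightly.
- Turned the ring clockwise until it met its tight stop, where the wrist torque jumped to 0.54 N m.

**Last checks (wrist picture, rack position fitted again):**
- **Jars:** all four stand upright, 6.2, 5.0, 6.2 and 6.5 mm from their places; the limit is 11 mm.
- **Stop:** its face is about 22.5 mm from the last jar's centre, so it touches the jar.
- **Ring:** its hexagon is at about 0°, though single corners scatter by a few degrees.
- **Bystanders:** the tape roll and tin looked unmoved in the scene picture. The network's reading of the stapler differed from its first by about 40 mm. I put that down to seeing only part of it, and the arm never came near it.
- **Robot:** clear of everything, contact force near zero.

**What was not perfect:**
- **Staggered row:** the final squeeze pushed the jars about ±5 mm to the sides within the bay. They still touch, but the row is not perfectly straight.
- **Hard landing:** setting the fourth jar down gave a brief 95 N wrist force, under the 120 N limit.

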